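# Load, index and lock the valve test carrier

### The arm

A 6-joint arm with a two-finger parallel gripper is mounted at the origin on the work surface. World frame = base frame: x ahead of the robot, y to its left, z up, the work surface at z = 0. Lengths are in m, angles in rad, forces in N, time in s.
With the tool pointing down it reaches from about 0.25 to 0.775 m from the base axis. Payload 4 kg.
Tool frame: the origin (TCP) lies at the very end of the fingers, on their centre line; the grasp point (between the pads) lies 19 mm behind it; x points along the fingers, y is the direction in which the jaws open and shut, and the axes are right-handed (so a half turn about x gives the same grasp; the last joint's range is limited). The gripper opens to 94 mm and grips with 3 to 60 N. Pads are 16 mm wide; open, the fingers measure 119 mm over their backs; the gripper's body (75 mm by 177 mm) begins 78 mm behind the grasp point.
Start: joints at [-1.348, 0.087, 1.371, -0, 1.684, -0.103], TCP at [0.176, -0.521, 0.206] pointing down, gripper open.
Joint ranges: [-3.1, 3.1], [-0.76, 2.03], [0.27, 2.55], [-1.08, 4.22], [0.17, 2.65], [-2.57, 2.57]. Speed limits (rad/s): [2.79, 2.79, 3.14, 3.14, 3.14, 3.14].

### API

Orientations are given as a unit quaternion [x, y, z, w].
In Python, from cell import bot, grab_frame, calibration, workorder gives the robot as it stands.
- The arm moves only by the tool move_arm, never from a script. Its argument "targets" is a list of rows, each an object of numbers: "tx", "ty", "tz": the shift along the tool's x, y, z in m; "ax", "ay", "az": the turn, a rotation vector about the tool's x, y, z in degrees. A call has 1 to 12 rows; each row is the pose to reach, as a shift and turn from the pose commanded when the call began, along the tool's axes at that moment; what a row does not reach only later rows make up. A row lasts 1/12 s, in which the tool goes at most 41.7 mm and 7.16 degrees, less where a joint would pass 70% of its speed; a pose out of reach is approached as far as the arm can. A call with a gripper value outside its range is refused whole. "jaw" is the finger opening in m, from 0 to 0.094, set as the call begins (left out, the last holds). The fingers move at their own pace and stop on an object; the grip force is fixed at half the most. Time passes only in rows, so rows that repeat a pose let the fingers close. It gives the time, the measured TCP pose, the force and the opening at its end, in the units of the state.
- bot.sense(): the state, without advancing time (a new reading comes with each control period).
- grab_frame(name): name is "scene" or "top" or "wrist"; returns the picture (480x640x3 uint8, blue, green, red); there is no depth.
- calibration(name): a dict with "camera_matrix" (3x3 intrinsics, pixels), "k1" (the pictures are not rectified: a ray, as slopes to the right and down, at radius r is drawn at 1 + k1 r^2 times it, then the intrinsics apply), "cam_to_world" (4x4, takes a point from camera to world coordinates). Camera axes: x right, y up, looking along -z (the intrinsics and any distortion apply to the point x, -y, -z); pixel columns grow to the right and rows downward; lengths in m; the calibration is good to about 2 mm. A picture is of the moment at which its call begins: read the wrist's pose just before it. calibration takes no time and is no camera call; for the wrist camera it gives the pose at the moment of the call.
- workorder.close_job(): hands the job in, once; it reports no verdict.
The state is a dict: "t": time; "joint_pos": joint angles; "qvel": joint speeds; "joint_efforts": joint torques, N m; "tcp_pos": TCP position; "orientation": TCP orientation; "contact_force": force on the tool from outside, world axes, zero at the start; "ft_torque": the same for the moment, N m; "grip_width": opening from 0.0 (shut) to 1.0 (fully open).
Only numpy, scipy, OpenCV 4.12 (cv2) and the standard library are available. Lean on these libraries where they do the work, as an engineer would, in place of code of your own. Each camera call takes 0.05 s, during which the arm holds its last target. There are 200 camera calls.

### The job

Put every loose valve body into the test carrier while it stands at its loading stop, one to a pocket and sitting flat on the floor. Then push the carrier along its rail to the next (middle) stop, lock it there by pushing the locking pin fully home through the bracket and the carrier's eye, and only after that turn the selector knob clockwise to the three-dot mark. Leave the jar, the bottle and the wrench alone.

Things in the scene. Friction and masses are not known exactly. Their poses are not given: they have to be found in the camera images.
- valve0_center (a point): valve body, one of up to six alike (four to six present; an absent one has no pose): aluminium block 32 x 32 mm, 28 mm high, with a brass collar 22 mm across, 8 mm high on top (36 mm in all), about 70 g, standing on the bench at the right. Point: on its upright axis, 18 mm above its underside; z axis up through the collar, x and y square to the sides.
- valve1_center (a point): valve body, one of up to six alike (four to six present; an absent one has no pose): aluminium block 32 x 32 mm, 28 mm high, with a brass collar 22 mm across, 8 mm high on top (36 mm in all), about 70 g, standing on the bench at the right. Point: on its upright axis, 18 mm above its underside; z axis up through the collar, x and y square to the sides.
- valve2_center (a point): valve body, one of up to six alike (four to six present; an absent one has no pose): aluminium block 32 x 32 mm, 28 mm high, with a brass collar 22 mm across, 8 mm high on top (36 mm in all), about 70 g, standing on the bench at the right. Point: on its upright axis, 18 mm above its underside; z axis up through the collar, x and y square to the sides.
- valve3_center (a point): valve body, one of up to six alike (four to six present; an absent one has no pose): aluminium block 32 x 32 mm, 28 mm high, with a brass collar 22 mm across, 8 mm high on top (36 mm in all), about 70 g, standing on the bench at the right. Point: on its upright axis, 18 mm above its underside; z axis up through the collar, x and y square to the sides.
- valve4_center (a point): valve body, one of up to six alike (four to six present; an absent one has no pose): aluminium block 32 x 32 mm, 28 mm high, with a brass collar 22 mm across, 8 mm high on top (36 mm in all), about 70 g, standing on the bench at the right. Point: on its upright axis, 18 mm above its underside; z axis up through the collar, x and y square to the sides.
- valve5_center (a point): valve body, one of up to six alike (four to six present; an absent one has no pose): aluminium block 32 x 32 mm, 28 mm high, with a brass collar 22 mm across, 8 mm high on top (36 mm in all), about 70 g, standing on the bench at the right. Point: on its upright axis, 18 mm above its underside; z axis up through the collar, x and y square to the sides.
- carrier_floor (a point): test carrier: aluminium tray 120 mm (its x) by 178 mm (its y) that slides along its own +y (robot's left). Point: centre of the tray's floor surface, 44 mm above the bench; moves with the carrier. Ribs 5 mm high, 3 mm thick make six pockets: centres at x = -29, +29 mm by y = -58, 0, +58 mm from this point, each about 55 mm square inside.
- carrier_eye (a point): steel eye on the carrier's near side: an upright plate 34 mm wide, 8 mm thick, its top 50 mm above the bench, with a level 14 mm hole along x. Point: centre of the hole's mouth on the face towards the robot, 36 mm above the bench.
- push_face (a point): point on the outer, right-hand (-y) face of the black push plate at the carrier's trailing end, 79 mm above the bench. The plate is 70 mm wide (x), 14 mm thick, its top 94 mm above the bench, higher than the loaded valves. Push it towards the carrier's +y. The carrier's opposite end is 192 mm ahead of this face, its floor slab 34 to 44 mm above the bench.
- carrier (a joint): travel of the carrier along the rail in m: 0 at the loading stop (right-hand end), 0.09 at the next (middle) stop, 0.18 at the far stop. Spring detents draw it to the nearest stop; leaving one takes about 3 to 5 N. Once past half-way between stops it glides, damped, into the next by itself, so halt the push short of the stop.
- bracket_hole (a point): fixed steel bracket on the robot's side of the rail: upright plate 36 mm wide, 12 mm thick, top 52 mm above the bench, with a level 11 mm hole. Point: centre of the hole's mouth on the face towards the robot, 36 mm up; x axis = direction of insertion (level, away from the robot), z up. With the carrier at the middle stop its eye is in line, 20 to 28 mm past this point.
- pin_grip (a point): locking pin lying on the bench: black square handle 44 mm long, 28 x 28 mm thick, with a steel rod 8 mm across and 40 mm long, tapered in its last 8 mm, standing out of one end. Point: centre of the handle, 14 mm above its underside; x axis along the rod towards its tip. About 60 g.
- pin_tip (a point): tip of the pin's rod, 62 mm from the handle's centre along its x axis. With the pin fully home the handle's end bears on the bracket and the tip is about 40 mm past the hole's mouth. Let go, the handle sags in the loose holes: the tip then rides about 5 mm high and 3 mm back, which is fine.
- selector (a joint): angle of the selector knob in rad, growing clockwise seen from above. Detents at the four marks: 0 (one dot), 0.7 (two dots), 1.4 (three dots), 2.1 (four dots). Starts somewhere between the first and just past the second. Turning it over a detent takes about 0.06 N m.
- selector_grip (a point): point on the upright axis of the selector knob, 27 mm above the top of its grey box (120 x 120 mm, 45 mm high, on the left). Knob: black disc 44 mm across, 7 mm high, with a bar grip 46 mm long, 13 mm thick, its top 33 mm above the box. The bar lies along this point's x axis; +x is the pointer end (white line). The axes turn with the knob.
- jar: open glass jar, 90 mm across and 100 mm high, a bystander at the far left of the bench; origin at its underside.
- bottle: small white wide-necked plastic bottle with a cap, 50 mm across and 110 mm high, a bystander at the far right; origin at its underside.
- wrench: steel wrench 160 mm long lying beyond the rail, a bystander; origin at its underside.
Things that resemble listed ones, but are neither listed nor needed, are in the scene too. Leave any green or pink look-alike of the part that bears valve5_center alone.

How it is judged:
By the outcome, as a careful person would: the job done as asked, in the order asked, and still so for the second after the job is handed in, with the robot touching nothing.
Of valve0, valve1, valve2, valve3, valve4, valve5 only 4 to 6 are there at a start; the rules pass over those that are not, and their reading is None.
At some moment in a run one of valve0, valve1, valve2, valve3, valve4, valve5 may be knocked a few centimetres aside while the robot is not near it.
Once in a run the grip may slacken for a moment while it holds something.
It also fails if it takes over 210 s, if anything falls off the work surface, if the arm or the gripper's body presses on something with over 40 N, if the wrist force passes 120 N, or if a joint passes its speed limit or range.

## Working session

There is one attempt and no reset: what is moved stays moved. The work goes in short steps, Python scripts to look and compute and a tool call to move; the robot and the scene stay as the last step left them, time stands still between calls to the robot, and variables do not carry over. Pictures are saved under pics/ and viewed, about 12 in all and at most 16, crops included, and the job is handed in when it is done.

Besides the shell and the picture viewer there is one more tool, called after ">>>" by a JSON object that holds its "name" and its "arguments", one argument or row to a line. move_arm: Moves the arm, as the interface text tells. Its arguments: {"type":"object","properties":{"targets":{"type":"array"},"jaw":{"type":"number"}},"required":["targets"]}

```bash
ls; mkdir -p pics; cat > h.py <<'E'
import numpy as np, cv2
from cell import bot, grab_frame, calibration, workorder
def ray(c,u,v):
    K=np.array(c["camera_matrix"]);T=np.array(c["cam_to_world"])
    p=np.array([(u-K[0,2])/K[0,0],(v-K[1,2])/K[1,1]]);s=p.copy()
    for _ in range(20): s=p/(1+c["k1"]*(s@s))
    return T[:3,3],T[:3,:3]@np.array([s[0],-s[1],-1])
def onz(c,u,v,z):
    o,d=ray(c,u,v); return o+d*(z-o[2])/d[2]
def proj(c,P):
    K=np.array(c["camera_matrix"]);T=np.array(c["cam_to_world"])
    q=T[:3,:3].T@(np.array(P)-T[:3,3]);s=np.array([q[0],-q[1]])/-q[2]
    s=s*(1+c["k1"]*(s@s)); return K[0,0]*s[0]+K[0,2],K[1,1]*s[1]+K[1,2]
E
python3 - <<'E'
from h import *
np.set_printoptions(precision=4,suppress=True)
for n in("scene","top","wrist"):
    c=calibration(n);print(n,c)
    cv2.imwrite(f"pics/{n}0.png",grab_frame(n))
print(bot.sense())
E
```

```text
pics
scene {'camera_matrix': array([[473.3477,   0.    , 317.755 ],
       [  0.    , 473.3477, 238.4941],
       [  0.    ,   0.    ,   1.    ]]), 'k1': 0.02952547344039931, 'cam_to_world': array([[-0.6046, -0.5858,  0.5397,  1.0541],
       [ 0.7963, -0.4299,  0.4256,  0.3639],
       [-0.0173,  0.6871,  0.7264,  0.7582],
       [ 0.    ,  0.    ,  0.    ,  1.    ]])}
top {'camera_matrix': array([[621.9159,   0.    , 321.9192],
       [  0.    , 621.9159, 240.7018],
       [  0.    ,   0.    ,   1.    ]]), 'k1': -0.201888798728259, 'cam_to_world': array([[-0.0067,  0.9939, -0.1104,  0.3981],
       [-1.    , -0.0074, -0.0059,  0.0031],
       [-0.0067,  0.1104,  0.9939,  1.4448],
       [ 0.    ,  0.    ,  0.    ,  1.    ]])}
wrist {'camera_matrix': array([[411.8304,   0.    , 314.5839],
       [  0.    , 411.8304, 243.2682],
       [  0.    ,   0.    ,   1.    ]]), 'k1': 0.012729375631081253, 'cam_to_world': array([[ 0.3196,  0.917 ,  0.2386,  0.2441],
       [-0.9475,  0.3101,  0.0775, -0.4977],
       [-0.0029, -0.2509,  0.968 ,  0.3846],
       [ 0.    ,  0.    ,  0.    ,  1.    ]])}
{'t': 0.15, 'joint_pos': array([-1.3481,  0.0878,  1.3719,  0.    ,  1.6836, -0.1031]), 'qvel': array([ 0.0014, -0.0032, -0.0052, -0.0006, -0.0014, -0.0024]), 'joint_efforts': array([  0.0013, -34.0642, -30.2793,   0.0718,   0.0305,  -0.0001]), 'tcp_pos': array([ 0.1759, -0.5207,  0.2046]), 'orientation': array([-0.6977, -0.1153,  0.6978, -0.1141]), 'contact_force': array([-0.5033,  0.2219, -1.0903]), 'ft_torque': array([-0.0319,  0.0208,  0.0358]), 'grip_width': 0.9957069809904814}
```

View pics/top0.png

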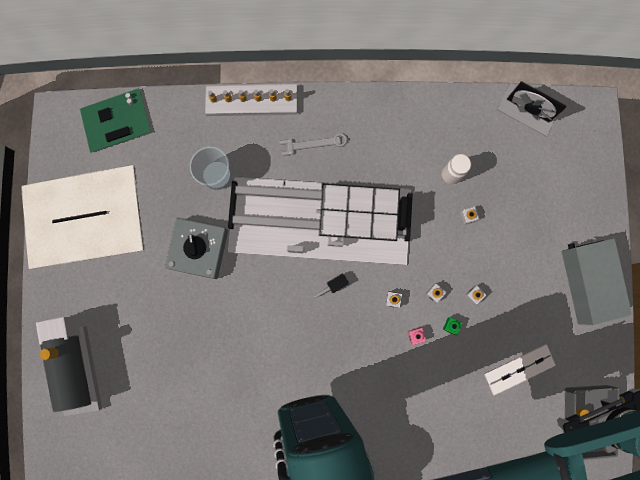

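View pics/scene0.png

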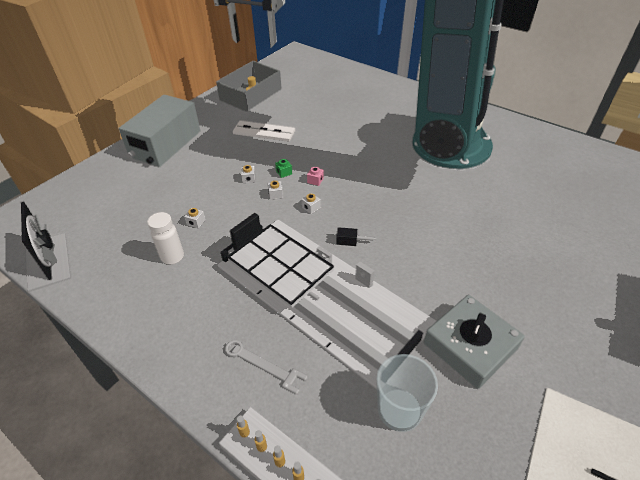

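The top view shows four white blocks with brass collars at (471,214), (437,292), (478,295) and (395,299). The green one (453,326) and pink one (418,337) are look-alikes. There is also an orange thing in a grey bin at (585,412), or (252,82) in the scene view. The pin is at (337,284), the knob at (194,243) and the carrier at about (360,212). I'll enlarge these to confirm.

```bash
python3 - <<'E'
from h import *
np.set_printoptions(precision=4,suppress=True)
t=cv2.imread("pics/top0.png");s=cv2.imread("pics/scene0.png")
def cr(im,x,y,w,h,W,H): return cv2.resize(im[y:y+h,x:x+w],(W,H),interpolation=cv2.INTER_CUBIC)
a=np.hstack([cr(t,380,195,110,150,400*110//150*300//400*2//2 or 1,300),cr(s,210,55,80,60,400,300)])
a=cv2.resize(a,(800,300))
b=np.hstack([cr(t,285,230,80,75,320,300),cr(t,160,210,80,75,320,300)]);b=cv2.resize(b,(800,300))
cv2.imwrite("pics/c1.png",np.vstack([a,b]))
for n,im in(("top",t),("scene",s)):
    c=calibration(n);hsv=cv2.cvtColor(im,cv2.COLOR_BGR2HSV)
    m=cv2.inRange(hsv,(10,110,90),(30,255,255))
    k,_,st,ce=cv2.connectedComponentsWithStats(m)
    for i in range(1,k):
        if 12<st[i,4]<400: print(n,ce[i].round(1),st[i,4],onz(c,*ce[i],.034)[:2])
E
```

```text
top [226.4  97.3] 28 [0.9005 0.237 ]
top [241.3  96.8] 26 [0.9008 0.2011]
top [256.5  96.9] 28 [0.8998 0.1647]
top [271.7  96.4] 28 [0.9005 0.1285]
top [286.7  96.3] 30 [0.9    0.0926]
top [211.5  97.9] 19 [0.8998 0.2728]
top [470.9 214.1] 51 [ 0.6142 -0.3344]
top [436.8 292.3] 51 [ 0.4346 -0.2493]
top [477.2 294.6] 53 [ 0.428  -0.3433]
top [394.1 299.1] 47 [ 0.4204 -0.1513]
top [ 44.6 353.9] 94 [0.2903 0.6692]
top [583.6 412. ] 41 [ 0.1471 -0.5979]
scene [251.   81.8] 85 [ 0.1107 -0.625 ]
scene [629.2 139.7] 334 [-0.2246  0.3674]
scene [247.1 168.4] 39 [ 0.4299 -0.3436]
scene [274.3 184.3] 41 [ 0.4363 -0.2499]
scene [310.5 197.6] 45 [ 0.423  -0.1518]
scene [192.9 212.1] 51 [ 0.6164 -0.3342]
scene [243.5 429.8] 111 [0.902  0.0908]
scene [261.  444.5] 111 [0.9022 0.1268]
scene [279.1 459.8] 110 [0.9025 0.1624]
scene [298.3 474.9] 87 [0.9016 0.1975]
```

View pics/c1.png

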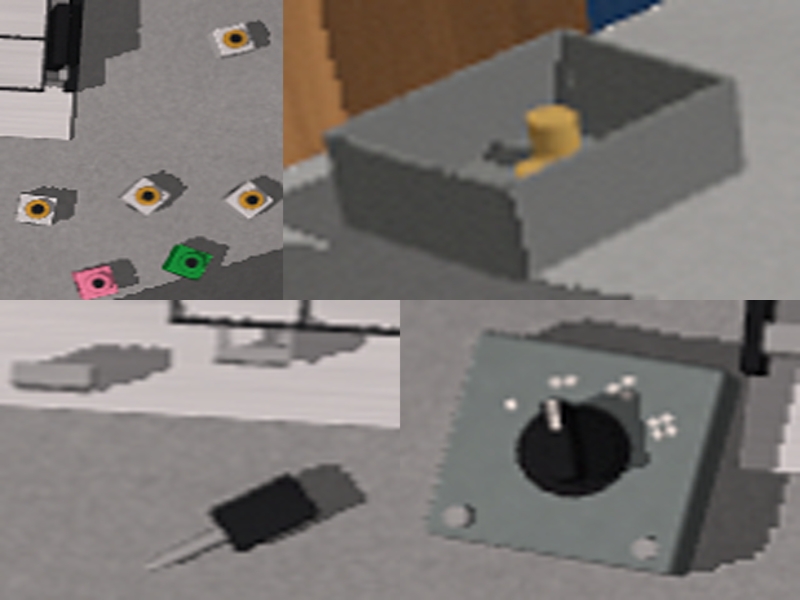

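Four valves are confirmed. The bin holds brass scrap or weights, not a valve body. Next I'll measure poses.

```bash
cat >> h.py <<'E'
from scipy.spatial.transform import Rotation as R
def toolR(yaw):  # x down, y (jaw) at yaw in world
    y=np.array([np.cos(yaw),np.sin(yaw),0]);x=np.array([0,0,-1.]);return np.column_stack([x,y,np.cross(x,y)])
def delta(P,yaw,P0=None,R0=None):
    s=bot.sense();P0=s["tcp_pos"] if P0 is None else P0
    R0=R.from_quat(s["orientation"]).as_matrix() if R0 is None else R0
    best=min((R.from_matrix(R0.T@toolR(yaw+k*np.pi)).as_rotvec(degrees=True) for k in(0,1)),key=np.linalg.norm)
    return (1000*R0.T@(np.array(P)-P0)).round(1),best.round(1)
E
python3 - <<'E'
from h import *
np.set_printoptions(precision=4,suppress=True)
t=cv2.imread("pics/top0.png");c=calibration("top");hsv=cv2.cvtColor(t,cv2.COLOR_BGR2HSV)
def rect(m,near,z,off=(0,0)):
    k,l,st,ce=cv2.connectedComponentsWithStats(m)
    i=min((i for i in range(1,k) if st[i,4]>40),key=lambda i:np.hypot(*(ce[i]-near)))
    cn=cv2.findContours((l==i).astype(np.uint8),cv2.RETR_EXTERNAL,cv2.CHAIN_APPROX_NONE)[0][0][:,0]
    w=np.array([onz(c,u,v,z)[:2] for u,v in cn],np.float32)
    return ce[i],st[i,4],cv2.minAreaRect(w*1000)
wh=cv2.inRange(hsv,(0,0,165),(180,70,255))|cv2.inRange(hsv,(8,90,60),(35,255,255))
wh=cv2.morphologyEx(wh,cv2.MORPH_CLOSE,np.ones((3,3),np.uint8))
for p in((471,214),(437,292),(477,295),(394,299)): print(p,rect(wh,p,.028))
dk=cv2.inRange(hsv,(0,0,0),(180,255,60))
print("pin",rect(dk,(340,284),.02));print("knob",rect(dk,(194,245),.07))
roi=dk[180:250,310:420];k,l,st,ce=cv2.connectedComponentsWithStats(roi)
for i in range(1,k):
  if st[i,4]>30:
    cn=np.argwhere(l==i)[:,::-1]+[310,180]
    print(st[i],cv2.minAreaRect(np.array([onz(c,u,v,.049)[:2]*1000 for u,v in cn],np.float32)))
print(R.from_quat(bot.sense()["orientation"]).as_matrix())
s=cv2.imread("pics/scene0.png")
cv2.imwrite("pics/c2.png",np.vstack([cv2.resize(t[170:250,285:420],(700,415),interpolation=cv2.INTER_CUBIC)]))
print("bg",hsv[270,420],hsv[213,466])
E
```

```text
(471, 214) (array([469.6216, 214.3581]), np.int32(148), ((615.2481079101562, -333.29986572265625), (30.723859786987305, 29.638160705566406), 16.5930118560791))
(437, 292) (array([435.8442, 292.9026]), np.int32(154), ((433.4869079589844, -248.61236572265625), (30.363067626953125, 30.83193016052246), 48.241912841796875))
(477, 295) (array([476.179 , 294.7099]), np.int32(162), ((428.3439025878906, -343.153076171875), (29.543014526367188, 30.364036560058594), 43.23829650878906))
(394, 299) (array([393.0938, 299.4   ]), np.int32(160), ((419.8561706542969, -150.6448974609375), (31.24905776977539, 30.557178497314453), 79.07960510253906))
pin (array([337.6164, 282.9569]), np.int32(232), ((458.18719482421875, -23.363082885742188), (28.17525291442871, 45.18461990356445), 29.833171844482422))
knob (array([194.6968, 247.1027]), np.int32(409), ((538.9364013671875, 297.3165283203125), (51.751399993896484, 51.909217834472656), 79.27350616455078))
[ 12   3  91  58 671] ((654.4801635742188, -109.90166473388672), (236.6865997314453, 103.1519546508789), 57.69664764404297)
[23 50 64 11 81] ((567.7711181640625, -85.70762634277344), (142.91693115234375, 19.867464065551758), 85.74412536621094)
[[-0.0004  0.3201 -0.9474]
 [ 0.0016 -0.9474 -0.3201]
 [-1.     -0.0017 -0.0002]]
bg [  0  11 138] [ 11  35 180]
```

View pics/c2.png

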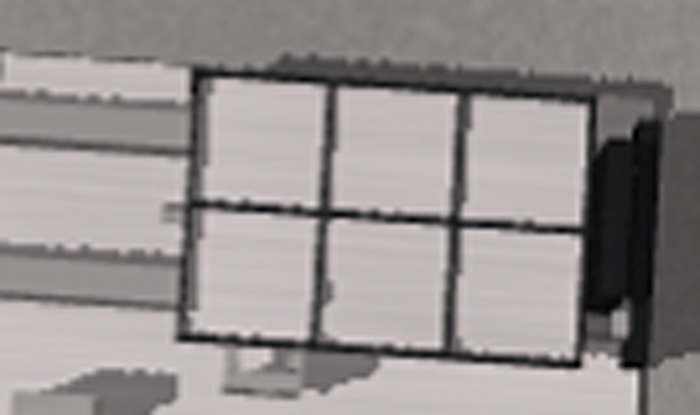

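The crop shows the empty tray's rib grid with corners at about (195,72), (592,98), (580,362) and (182,338) in the crop. The push plate is at right, the eye at (262,372) and the bracket at (55,395).

```bash
python3 - <<'E'
from h import *
np.set_printoptions(precision=4,suppress=True)
c=calibration("top")
C=[onz(c,285+x*135/700,170+y*80/415,.049)[:2] for x,y in((195,72),(592,98),(580,362),(182,338))]
C=np.array(C);print(C);ctr=C.mean(0)
v=(C[0]-C[1]+C[3]-C[2]);yw=np.arctan2(v[1],v[0]);print("ctr",ctr,"ydir deg",np.degrees(yw),np.linalg.norm(v)/2,np.linalg.norm(C[0]-C[3]))
s=bot.sense()
V=[(.6150,-.3340,16.6),(.4350,-.2493,48.2),(.4288,-.3433,43.2),(.4210,-.1513,-11)]
for x,y,a in V: print(x,y,a)
# start yaw of jaw
print("jaw yaw",np.degrees(np.arctan2(-.9474,.3201)))
print(delta((.4210,-.1513,.20),np.radians(79)))
cd=calibration("wrist")["cam_to_world"];Rt=R.from_quat(s["orientation"]).as_matrix()
print("cam in tool",Rt.T@(cd[:3,3]-s["tcp_pos"]),Rt.T@cd[:3,:3])
E
```

```text
[[ 0.6838  0.0089]
 [ 0.6711 -0.1662]
 [ 0.554  -0.1583]
 [ 0.5658  0.0154]]
ctr [ 0.6186 -0.075 ] ydir deg 85.9814165519545 0.17480728165457912 0.11817188615391183
0.615 -0.334 16.6
0.435 -0.2493 48.2
0.4288 -0.3433 43.2
0.421 -0.1513 -11
jaw yaw -71.33132526367837
(array([   5.1, -271.5, -350.4]), array([29.7,  0. ,  0.1]))
cam in tool [-0.1801 -0.0002 -0.072 ] [[ 0.001   0.2511 -0.968 ]
 [ 1.      0.0002  0.001 ]
 [ 0.0005 -0.968  -0.2511]]
```

>>> {"name": "move_arm", "arguments": {
  "targets": [
    {"tx": 0.03, "ty": -0.08, "tz": -0.1, "ax": -15},
    {"tx": 0.06, "ty": -0.16, "tz": -0.2, "ax": -35},
    {"tx": 0.115, "ty": -0.271, "tz": -0.35, "ax": -60},
    {"tx": 0.115, "ty": -0.271, "tz": -0.35, "ax": -60},
    {"tx": 0.115, "ty": -0.271, "tz": -0.35, "ax": -60},
    {"tx": 0.115, "ty": -0.271, "tz": -0.35, "ax": -60},
    {"tx": 0.115, "ty": -0.271, "tz": -0.35, "ax": -60},
    {"tx": 0.115, "ty": -0.271, "tz": -0.35, "ax": -60},
    {"tx": 0.115, "ty": -0.271, "tz": -0.35, "ax": -60},
    {"tx": 0.115, "ty": -0.271, "tz": -0.35, "ax": -60},
    {"tx": 0.115, "ty": -0.271, "tz": -0.35, "ax": -60},
    {"tx": 0.115, "ty": -0.271, "tz": -0.35, "ax": -60}
  ],
  "jaw": 0.07
}}

```text
invalid input at $.targets[0]: expected keys tx, ty, tz, ax, ay, az
```

>>> {"name": "move_arm", "arguments": {
  "targets": [
    {"tx": 0.03, "ty": -0.08, "tz": -0.1, "ax": -15, "ay": 0, "az": 0},
    {"tx": 0.06, "ty": -0.16, "tz": -0.2, "ax": -35, "ay": 0, "az": 0},
    {"tx": 0.115, "ty": -0.271, "tz": -0.35, "ax": -60, "ay": 0, "az": 0},
    {"tx": 0.115, "ty": -0.271, "tz": -0.35, "ax": -60, "ay": 0, "az": 0},
    {"tx": 0.115, "ty": -0.271, "tz": -0.35, "ax": -60, "ay": 0, "az": 0},
    {"tx": 0.115, "ty": -0.271, "tz": -0.35, "ax": -60, "ay": 0, "az": 0},
    {"tx": 0.115, "ty": -0.271, "tz": -0.35, "ax": -60, "ay": 0, "az": 0},
    {"tx": 0.115, "ty": -0.271, "tz": -0.35, "ax": -60, "ay": 0, "az": 0},
    {"tx": 0.115, "ty": -0.271, "tz": -0.35, "ax": -60, "ay": 0, "az": 0},
    {"tx": 0.115, "ty": -0.271, "tz": -0.35, "ax": -60, "ay": 0, "az": 0},
    {"tx": 0.115, "ty": -0.271, "tz": -0.35, "ax": -60, "ay": 0, "az": 0},
    {"tx": 0.115, "ty": -0.271, "tz": -0.35, "ax": -60, "ay": 0, "az": 0}
  ],
  "jaw": 0.07
}}

```text
t: 1.15
tcp_pos: [0.422, -0.1458, 0.0879]
orientation: [0.546, 0.452, -0.545, 0.449]
contact_force: [-0.1, -0.5, -0.7]
grip_width: 0.746
```

```bash
cat > v.py <<'E'
from h import *
import sys
np.set_printoptions(precision=4,suppress=True)
def brass(n,save=None,z=.034):
    c=calibration(n);im=grab_frame(n)
    if save: cv2.imwrite(save,im)
    m=cv2.inRange(cv2.cvtColor(im,cv2.COLOR_BGR2HSV),(10,100,80),(32,255,255))
    m=cv2.morphologyEx(m,cv2.MORPH_CLOSE,np.ones((5,5),np.uint8)) if n=="wrist" else m
    k,_,st,ce=cv2.connectedComponentsWithStats(m);out=[]
    for i in range(1,k):
        p=onz(c,*ce[i],z)[:2]
        if st[i,4]>12 and .25<p[0]<.75 and -.5<p[1]<.1: out.append((ce[i].round(1),st[i,4],p))
    return out
def go(x,y,z,yawdeg): print((x,y,z,yawdeg),*delta((x,y,z),np.radians(yawdeg)))
CT=np.array([.6186,-.075]);A=np.radians(-4.0)
def pocket(i,j,d=0):
    a,b=(-.029,.029)[i],(-.058,0,.058)[j]+d
    return CT+a*np.array([np.cos(A),np.sin(A)])+b*np.array([-np.sin(A),np.cos(A)])
E
python3 - <<'E'
from v import *
for r in brass("wrist","pics/w1.png"): print(r)
s=bot.sense();print(s["tcp_pos"],s["joint_pos"])
go(.421,-.1513,.009,-11)
E
```

```text
(array([311.3, 273. ]), np.int32(722), array([ 0.4179, -0.1513]))
(array([516.3, 404.9]), np.int32(1037), array([ 0.531 , -0.2639]))
(array([115.6, 367.6]), np.int32(34), array([ 0.2839, -0.1899]))
(array([103.3, 421.7]), np.int32(35), array([ 0.2641, -0.2263]))
(array([576.4, 473.3]), np.int32(1490), array([ 0.5665, -0.3238]))
(array([215.7, 476.8]), np.int32(109), array([ 0.326 , -0.2824]))
(array([278.3, 477.3]), np.int32(283), array([ 0.3679, -0.2908]))
(array([363.4, 477.3]), np.int32(254), array([ 0.4249, -0.3015]))
(array([445.8, 477.5]), np.int32(266), array([ 0.4799, -0.3117]))
[ 0.421  -0.1489  0.0889] [-0.4673 -0.0888  1.7807  0.0004  1.4531 -0.2764]
(0.421, -0.1513, 0.009, -11) [79.9  0.7  2.5] [ 0.1 -0.1  0.2]
```

View pics/w1.png

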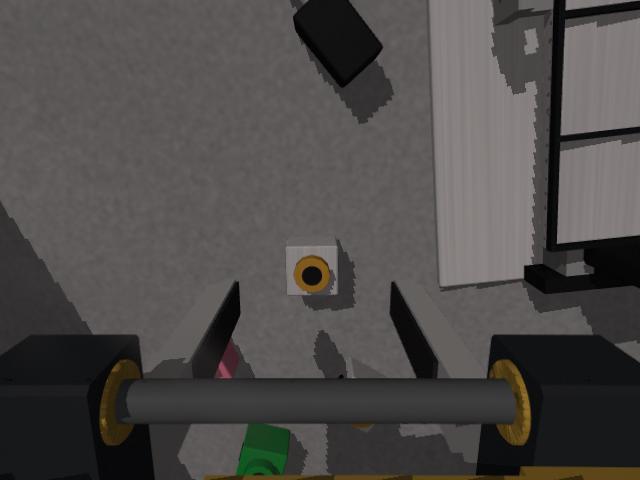

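The wrist view shows the first valve at (311,273), square to the jaws and centred. Descending.

>>> {"name": "move_arm", "arguments": {
  "targets": [
    {"tx": 0.03, "ty": 0.001, "tz": 0.002, "ax": 0, "ay": 0, "az": 0},
    {"tx": 0.06, "ty": 0.001, "tz": 0.002, "ax": 0, "ay": 0, "az": 0},
    {"tx": 0.079, "ty": 0.001, "tz": 0.002, "ax": 0, "ay": 0, "az": 0},
    {"tx": 0.079, "ty": 0.001, "tz": 0.002, "ax": 0, "ay": 0, "az": 0},
    {"tx": 0.079, "ty": 0.001, "tz": 0.002, "ax": 0, "ay": 0, "az": 0},
    {"tx": 0.079, "ty": 0.001, "tz": 0.002, "ax": 0, "ay": 0, "az": 0}
  ]
}}

```text
t: 1.7
tcp_pos: [0.4222, -0.1559, 0.013]
orientation: [0.547, 0.447, -0.547, 0.449]
contact_force: [0.7, 0.3, 0.5]
grip_width: 0.744
```

>>> {"name": "move_arm", "arguments": {
  "targets": [
    {"tx": 0, "ty": 0, "tz": 0, "ax": 0, "ay": 0, "az": 0},
    {"tx": 0, "ty": 0, "tz": 0, "ax": 0, "ay": 0, "az": 0},
    {"tx": 0, "ty": 0, "tz": 0, "ax": 0, "ay": 0, "az": 0},
    {"tx": 0, "ty": 0, "tz": 0, "ax": 0, "ay": 0, "az": 0},
    {"tx": 0, "ty": 0, "tz": 0, "ax": 0, "ay": 0, "az": 0},
    {"tx": -0.03, "ty": 0, "tz": 0, "ax": 0, "ay": 0, "az": 0},
    {"tx": -0.06, "ty": 0, "tz": 0, "ax": 0, "ay": 0, "az": 0},
    {"tx": -0.1, "ty": 0, "tz": 0, "ax": 0, "ay": 0, "az": 0},
    {"tx": -0.11, "ty": 0, "tz": 0, "ax": 0, "ay": 0, "az": 0},
    {"tx": -0.11, "ty": 0, "tz": 0, "ax": 0, "ay": 0, "az": 0}
  ],
  "jaw": 0.02
}}

```text
t: 2.53
tcp_pos: [0.4241, -0.1557, 0.1259]
orientation: [0.548, 0.445, -0.546, 0.451]
contact_force: [0.1, -0.1, 0.5]
grip_width: 0.21
```

```bash
python3 - <<'E'
from v import *
for r in brass("top"): print(r)
s=bot.sense();print(s["tcp_pos"],s["grip_width"])
for i in(0,1):
  for j in (0,1,2): print(i,j,pocket(i,j))
for z in (.12,.055): go(*pocket(1,2),z,-4)
E
```

```text
(array([470.9, 214.1]), np.int32(53), array([ 0.6142, -0.3344]))
(array([477.2, 294.6]), np.int32(45), array([ 0.428 , -0.3432]))
[ 0.4225 -0.155   0.123 ] 0.211818485805505
0 0 [ 0.5856 -0.1308]
0 1 [ 0.5897 -0.073 ]
0 2 [ 0.5937 -0.0151]
1 0 [ 0.6435 -0.1349]
1 1 [ 0.6475 -0.077 ]
1 2 [ 0.6516 -0.0192]
(np.float64(0.6515752329346942), np.float64(-0.019164222823509824), 0.12, -4) [   3.6  197.9 -178.1] [-7.3  0.1 -0.2]
(np.float64(0.6515752329346942), np.float64(-0.019164222823509824), 0.055, -4) [  68.6  197.7 -178.2] [-7.3  0.1 -0.2]
```

```bash
python3 - <<'E'
from v import *
for r in brass("wrist","pics/w2.png"): print(r)
cv2.imwrite("pics/s2.png",grab_frame("scene")[100:280,150:390].repeat(1,0))
a=cv2.imread("pics/w2.png");b=cv2.resize(cv2.imread("pics/s2.png"),(400,300))
cv2.imwrite("pics/c3.png",np.hstack([cv2.resize(a,(400,300)),b]))
E
```

```text
(array([307.7, 243.6]), np.int32(571), array([ 0.4179, -0.1513]))
(array([340.8, 368.3]), np.int32(65), array([ 0.4227, -0.2485]))
(array([253.9, 368. ]), np.int32(50), array([ 0.3605, -0.2356]))
(array([376.4, 402.2]), np.int32(710), array([ 0.4437, -0.2817]))
(array([607.7, 431.8]), np.int32(220), array([ 0.6116, -0.341 ]))
(array([435.4, 472.2]), np.int32(1789), array([ 0.479 , -0.3527]))
(array([300.8, 476.9]), np.int32(263), array([ 0.3745, -0.3362]))
(array([214.5, 477.5]), np.int32(258), array([ 0.3079, -0.3231]))
```

View pics/c3.png

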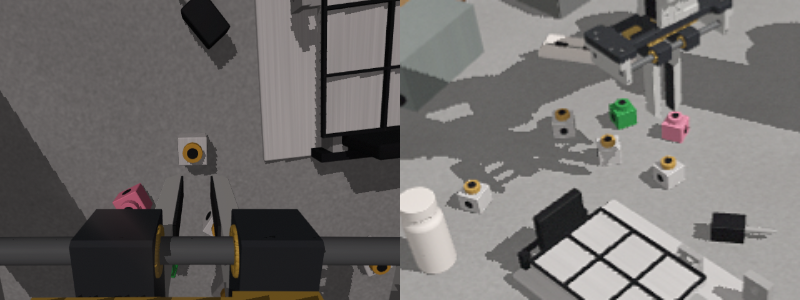

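```bash
python3 - <<'E'
from v import *
s=bot.sense();p=s["tcp_pos"]
for n in("wrist","scene","top"):
    c=calibration(n);u=proj(c,p);print(n,u,"valve",proj(c,(.42,-.1515,.034)))
im=grab_frame("scene");c=calibration("scene");u=[int(x) for x in proj(c,p)]
cv2.circle(im,u,3,(0,0,255),1)
u2=[int(x) for x in proj(c,(.42,-.1515,.036))];cv2.circle(im,u2,3,(255,0,0),1)
b=cv2.resize(im[60:240,200:400],(400,360))
w=grab_frame("wrist");cv2.circle(w,[int(x) for x in proj(calibration("wrist"),p)],4,(0,0,255),2)
cv2.imwrite("pics/c4.png",np.hstack([b,cv2.resize(w[180:420,200:440],(360,360))]))
E
```

```text
wrist (np.float64(316.2664152094726), np.float64(296.9678363155608)) valve (np.float64(314.82028503823636), np.float64(245.53482095048986))
scene (np.float64(309.3282211725869), np.float64(166.90896871692513)) valve (np.float64(311.4457920693265), np.float64(196.96326397453203))
top (np.float64(399.7081758688543), np.float64(298.3120864262929)) valve (np.float64(394.1867162967434), np.float64(299.2522925972279))
```

View pics/c4.png

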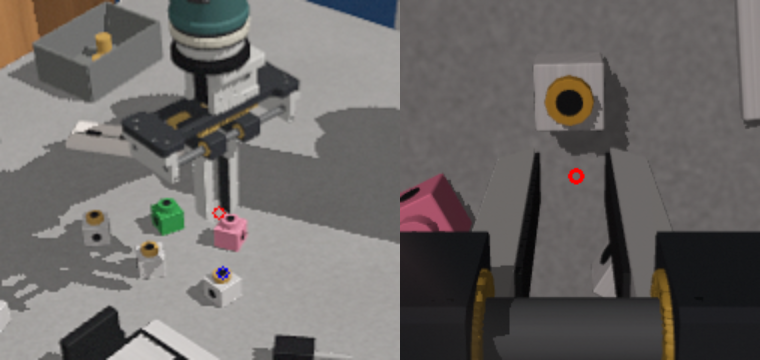

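Pose and calibration agree, since the projected TCP sits between the fingertips. The valve stayed put because the fingers hadn't finished closing before the lift. I'll retry with a longer close.

```bash
python3 - <<'E'
from v import *
go(.420,-.1513,.009,-11)
E
```

```text
(0.42, -0.1513, 0.009, -11) [110.   -0.1  -2.3] [-0.3 -0.1  0.2]
```

>>> {"name": "move_arm", "arguments": {
  "targets": [
    {"tx": 0.03, "ty": -0.002, "tz": -0.003, "ax": 0, "ay": 0, "az": 0},
    {"tx": 0.03, "ty": -0.002, "tz": -0.003, "ax": 0, "ay": 0, "az": 0},
    {"tx": 0.03, "ty": -0.002, "tz": -0.003, "ax": 0, "ay": 0, "az": 0},
    {"tx": 0.03, "ty": -0.002, "tz": -0.003, "ax": 0, "ay": 0, "az": 0},
    {"tx": 0.03, "ty": -0.002, "tz": -0.003, "ax": 0, "ay": 0, "az": 0},
    {"tx": 0.06, "ty": -0.002, "tz": -0.003, "ax": 0, "ay": 0, "az": 0},
    {"tx": 0.09, "ty": -0.002, "tz": -0.003, "ax": 0, "ay": 0, "az": 0},
    {"tx": 0.115, "ty": -0.002, "tz": -0.003, "ax": 0, "ay": 0, "az": 0},
    {"tx": 0.115, "ty": -0.002, "tz": -0.003, "ax": 0, "ay": 0, "az": 0},
    {"tx": 0.115, "ty": -0.002, "tz": -0.003, "ax": 0, "ay": 0, "az": 0},
    {"tx": 0.115, "ty": -0.002, "tz": -0.003, "ax": 0, "ay": 0, "az": 0}
  ],
  "jaw": 0.05
}}

```text
t: 3.7
tcp_pos: [0.4216, -0.152, 0.0085]
orientation: [0.547, 0.447, -0.546, 0.449]
contact_force: [0.6, 0.3, -0.3]
grip_width: 0.534
```

>>> {"name": "move_arm", "arguments": {
  "targets": [
    {"tx": 0, "ty": 0, "tz": 0, "ax": 0, "ay": 0, "az": 0},
    {"tx": 0, "ty": 0, "tz": 0, "ax": 0, "ay": 0, "az": 0},
    {"tx": 0, "ty": 0, "tz": 0, "ax": 0, "ay": 0, "az": 0},
    {"tx": 0, "ty": 0, "tz": 0, "ax": 0, "ay": 0, "az": 0},
    {"tx": 0, "ty": 0, "tz": 0, "ax": 0, "ay": 0, "az": 0},
    {"tx": 0, "ty": 0, "tz": 0, "ax": 0, "ay": 0, "az": 0},
    {"tx": 0, "ty": 0, "tz": 0, "ax": 0, "ay": 0, "az": 0},
    {"tx": 0, "ty": 0, "tz": 0, "ax": 0, "ay": 0, "az": 0}
  ],
  "jaw": 0.02
}}

```text
t: 4.37
tcp_pos: [0.4209, -0.1516, 0.0079]
orientation: [0.547, 0.447, -0.547, 0.449]
contact_force: [-1.5, -0.8, 6.5]
grip_width: 0.338
```

Gripped (31.8 mm). Now setting up a command tracker and carrying it to the far-left pocket.

>>> {"name": "move_arm", "arguments": {
  "targets": [
    {"tx": -0.04, "ty": 0, "tz": 0, "ax": 0, "ay": 0, "az": 0},
    {"tx": -0.08, "ty": 0, "tz": 0, "ax": 0, "ay": 0, "az": 0},
    {"tx": -0.12, "ty": 0.025, "tz": -0.022, "ax": -1, "ay": 0, "az": 0},
    {"tx": -0.12, "ty": 0.05, "tz": -0.044, "ax": -2, "ay": 0, "az": 0},
    {"tx": -0.12, "ty": 0.075, "tz": -0.066, "ax": -3, "ay": 0, "az": 0},
    {"tx": -0.12, "ty": 0.1, "tz": -0.087, "ax": -4, "ay": 0, "az": 0},
    {"tx": -0.12, "ty": 0.125, "tz": -0.109, "ax": -5, "ay": 0, "az": 0},
    {"tx": -0.12, "ty": 0.15, "tz": -0.131, "ax": -6, "ay": 0, "az": 0},
    {"tx": -0.12, "ty": 0.175, "tz": -0.153, "ax": -7.3, "ay": 0, "az": 0},
    {"tx": -0.12, "ty": 0.201, "tz": -0.175, "ax": -7.3, "ay": 0, "az": 0},
    {"tx": -0.12, "ty": 0.201, "tz": -0.175, "ax": -7.3, "ay": 0, "az": 0},
    {"tx": -0.12, "ty": 0.201, "tz": -0.175, "ax": -7.3, "ay": 0, "az": 0}
  ]
}}

```text
t: 5.37
tcp_pos: [0.6519, -0.018, 0.1244]
orientation: [-0.516, -0.483, 0.518, -0.482]
contact_force: [-0.4, 0.3, -0.9]
grip_width: 0.335
```

```bash
cat > trk.py <<'E'
from v import *
import json
def load():
    d=json.load(open("cmd.json"));return np.array(d["p"]),np.array(d["R"])
def save(p,M): json.dump({"p":list(p),"R":M.tolist()},open("cmd.json","w"))
def app(tx,ty,tz,ax=0,ay=0,az=0):
    p,M=load();p=p+M@np.array([tx,ty,tz]);M=M@R.from_rotvec([ax,ay,az],degrees=True).as_matrix();save(p,M)
def need(x,y,z,yawdeg):
    p,M=load();print((round(x,4),round(y,4),z,yawdeg),*delta((x,y,z),np.radians(yawdeg),p,M))
def chk():
    p,M=load();s=bot.sense();y=M[:,1];print("cmd",p,"yaw",np.degrees(np.arctan2(y[1],y[0])).round(1),"meas",s["tcp_pos"],"grip mm",94*s["grip_width"],"F",s["contact_force"],"t",s["t"])
E
python3 - <<'E'
from trk import *
s=toolR(np.radians(-71.33));save((.176,-.521,.206),s)
app(.115,-.271,-.35,-60);app(.079,.001,.002);app(-.11,0,0);app(.115,-.002,-.003);app(-.12,.201,-.175,-7.3);chk()
need(*pocket(1,2),.0515,-4)
E
```

```text
cmd [ 0.6515 -0.0189  0.127 ] yaw -4.0 meas [ 0.6519 -0.018   0.1244] grip mm 31.511849879588468 F [-0.4362  0.2953 -0.9273] t 5.3667
(np.float64(0.6516), np.float64(-0.0192), 0.0515, -4) [75.5  0.1  0.2] [-0.  0.  0.]
```

>>> {"name": "move_arm", "arguments": {
  "targets": [
    {"tx": 0.025, "ty": 0, "tz": 0, "ax": 0, "ay": 0, "az": 0},
    {"tx": 0.05, "ty": 0, "tz": 0, "ax": 0, "ay": 0, "az": 0},
    {"tx": 0.065, "ty": 0, "tz": 0, "ax": 0, "ay": 0, "az": 0},
    {"tx": 0.075, "ty": 0, "tz": 0, "ax": 0, "ay": 0, "az": 0},
    {"tx": 0.075, "ty": 0, "tz": 0, "ax": 0, "ay": 0, "az": 0},
    {"tx": 0.075, "ty": 0, "tz": 0, "ax": 0, "ay": 0, "az": 0}
  ]
}}

```text
t: 5.87
tcp_pos: [0.651, -0.0199, 0.0523]
orientation: [0.518, 0.482, -0.517, 0.482]
contact_force: [0.8, -0.9, -1.4]
grip_width: 0.342
```

>>> {"name": "move_arm", "arguments": {
  "targets": [
    {"tx": 0, "ty": 0, "tz": 0, "ax": 0, "ay": 0, "az": 0},
    {"tx": 0, "ty": 0, "tz": 0, "ax": 0, "ay": 0, "az": 0},
    {"tx": 0, "ty": 0, "tz": 0, "ax": 0, "ay": 0, "az": 0},
    {"tx": 0, "ty": 0, "tz": 0, "ax": 0, "ay": 0, "az": 0},
    {"tx": -0.03, "ty": 0, "tz": 0, "ax": 0, "ay": 0, "az": 0},
    {"tx": -0.06, "ty": 0, "tz": 0, "ax": 0, "ay": 0, "az": 0},
    {"tx": -0.09, "ty": 0, "tz": 0, "ax": 0, "ay": 0, "az": 0},
    {"tx": -0.11, "ty": 0, "tz": 0, "ax": 0, "ay": 0, "az": 0},
    {"tx": -0.11, "ty": 0, "tz": 0, "ax": 0, "ay": 0, "az": 0}
  ],
  "jaw": 0.045
}}

```text
t: 6.62
tcp_pos: [0.6546, -0.0194, 0.1685]
orientation: [0.52, 0.479, -0.515, 0.485]
contact_force: [0.5, 0.2, 1.5]
grip_width: 0.48
```

```bash
python3 - <<'E'
from trk import *
app(.075,0,0);app(-.11,0,0);chk()
for r in brass("top"): print(r)
for r in brass("wrist","pics/w3.png",.078): print("w",r)
need(.435,-.2495,.1,-41.8)
E
```

```text
cmd [ 0.6515 -0.0189  0.162 ] yaw -4.0 meas [ 0.6546 -0.0194  0.1685] grip mm 45.160545284283884 F [0.4941 0.1531 1.5187] t 6.6167
(array([470.7, 214.2]), np.int32(46), array([ 0.6141, -0.3338]))
(array([436.8, 292.5]), np.int32(56), array([ 0.4341, -0.2494]))
(array([477.2, 294.6]), np.int32(46), array([ 0.428 , -0.3432]))
w (array([310.3, 249.8]), np.int32(575), array([ 0.6502, -0.02  ]))
w (array([182.8, 374.4]), np.int32(130), array([ 0.5509, -0.107 ]))
w (array([446.7, 402.9]), np.int32(865), array([ 0.7427, -0.145 ]))
w (array([177.1, 409.6]), np.int32(129), array([ 0.5424, -0.1357]))
w (array([437.7, 474.5]), np.int32(3049), array([ 0.7361, -0.2086]))
w (array([144.5, 477.4]), np.int32(136), array([ 0.5082, -0.1937]))
(0.435, -0.2495, 0.1, -41.8) [  62.  -199.8  245.2] [37.8  0.   0. ]
```

View pics/w3.png

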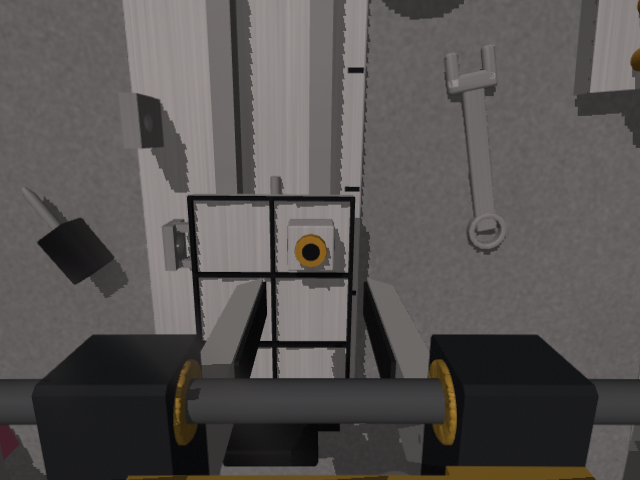

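Valve 1 of 4 is flat in the far-left pocket (collar at (310,250), inside the ribs). Going to the next valve.

>>> {"name": "move_arm", "arguments": {
  "targets": [
    {"tx": 0, "ty": -0.025, "tz": 0.031, "ax": 4, "ay": 0, "az": 0},
    {"tx": 0, "ty": -0.05, "tz": 0.061, "ax": 9, "ay": 0, "az": 0},
    {"tx": 0, "ty": -0.075, "tz": 0.092, "ax": 14, "ay": 0, "az": 0},
    {"tx": 0, "ty": -0.1, "tz": 0.123, "ax": 19, "ay": 0, "az": 0},
    {"tx": 0, "ty": -0.125, "tz": 0.153, "ax": 24, "ay": 0, "az": 0},
    {"tx": 0, "ty": -0.15, "tz": 0.184, "ax": 29, "ay": 0, "az": 0},
    {"tx": 0, "ty": -0.175, "tz": 0.215, "ax": 34, "ay": 0, "az": 0},
    {"tx": 0, "ty": -0.2, "tz": 0.245, "ax": 38, "ay": 0, "az": 0},
    {"tx": 0.03, "ty": -0.2, "tz": 0.245, "ax": 38, "ay": 0, "az": 0},
    {"tx": 0.06, "ty": -0.2, "tz": 0.245, "ax": 38, "ay": 0, "az": 0},
    {"tx": 0.09, "ty": -0.2, "tz": 0.245, "ax": 38, "ay": 0, "az": 0},
    {"tx": 0.09, "ty": -0.2, "tz": 0.245, "ax": 38, "ay": 0, "az": 0}
  ],
  "jaw": 0.06
}}

```text
t: 7.72
tcp_pos: [0.4289, -0.2457, 0.0622]
orientation: [-0.643, -0.293, 0.649, -0.282]
contact_force: [-1.5, 0.2, -0.7]
grip_width: 0.643
```

```bash
python3 - <<'E'
from trk import *
app(.09,-.2,.245,38);chk()
for r in brass("wrist","pics/w4.png",.034): print("w",r)
im=cv2.imread("pics/w4.png");m=cv2.inRange(cv2.cvtColor(im,cv2.COLOR_BGR2HSV),(0,0,0),(180,60,255))
g=cv2.cvtColor(im,cv2.COLOR_BGR2GRAY);print("bright",g[230:330:6,314])
c=calibration("wrist");print("vproj",proj(c,(.435,-.2495,.034)))
need(.435,-.2495,.007,-41.8)
cv2.imwrite("pics/w4c.png",im[180:340,220:420])
w=(g>cv2.mean(g[200:330,250:390])[0]*1.25).astype(np.uint8)*255
k,l,st,ce=cv2.connectedComponentsWithStats(w)
for i in range(1,k):
  if st[i,4]>500 and 250<ce[i][0]<380 and 180<ce[i][1]<340:
    p=np.argwhere(l==i)[:,::-1];W=np.array([onz(c,u,v,.028)[:2]*1000 for u,v in p],np.float32);print(ce[i],st[i],cv2.minAreaRect(W))
E
```

```text
cmd [ 0.4348 -0.2493  0.072 ] yaw -42.0 meas [ 0.4289 -0.2457  0.0622] grip mm 60.43957718692273 F [-1.4816  0.153  -0.6717] t 7.7167
w (array([326.3, 276.1]), np.int32(818), array([ 0.4327, -0.249 ]))
w (array([486.7, 403.3]), np.int32(1467), array([ 0.4501, -0.3677]))
w (array([138.6, 376.5]), np.int32(23), array([ 0.3119, -0.2226]))
w (array([132. , 409.1]), np.int32(31), array([ 0.2929, -0.2345]))
w (array([131.1, 423.6]), np.int32(33), array([ 0.285 , -0.2408]))
w (array([523.9, 469.3]), np.int32(18), array([ 0.4398, -0.4185]))
w (array([620.7, 469.3]), np.int32(15), array([ 0.4825, -0.455 ]))
bright [104  92  88 140 141 136 110 105 105 105  58  79  95 101 106 103 100]
vproj (np.float64(325.74634103381817), np.float64(272.86962156656114))
(0.435, -0.2495, 0.007, -41.8) [65.   0.3  0. ] [-0.2  0.   0. ]
[319.1536 261.3733] [ 297  247   58   54 1133] ((433.12884521484375, -251.417724609375), (31.118452072143555, 31.418607711791992), 48.1315803527832)
```

>>> {"name": "move_arm", "arguments": {
  "targets": [
    {"tx": 0.025, "ty": -0.001, "tz": 0.001, "ax": 0, "ay": 0, "az": 0},
    {"tx": 0.05, "ty": -0.001, "tz": 0.001, "ax": 0, "ay": 0, "az": 0},
    {"tx": 0.065, "ty": -0.001, "tz": 0.001, "ax": 0, "ay": 0, "az": 0},
    {"tx": 0.065, "ty": -0.001, "tz": 0.001, "ax": 0, "ay": 0, "az": 0},
    {"tx": 0.065, "ty": -0.001, "tz": 0.001, "ax": 0, "ay": 0, "az": 0},
    {"tx": 0.065, "ty": -0.001, "tz": 0.001, "ax": 0, "ay": 0, "az": 0}
  ]
}}

```text
t: 8.27
tcp_pos: [0.4347, -0.2502, 0.0084]
orientation: [0.647, 0.287, -0.645, 0.289]
contact_force: [-0.3, 0.1, 0.6]
grip_width: 0.638
```

>>> {"name": "move_arm", "arguments": {
  "targets": [
    {"tx": 0, "ty": 0, "tz": 0, "ax": 0, "ay": 0, "az": 0},
    {"tx": 0, "ty": 0, "tz": 0, "ax": 0, "ay": 0, "az": 0},
    {"tx": 0, "ty": 0, "tz": 0, "ax": 0, "ay": 0, "az": 0},
    {"tx": 0, "ty": 0, "tz": 0, "ax": 0, "ay": 0, "az": 0},
    {"tx": 0, "ty": 0, "tz": 0, "ax": 0, "ay": 0, "az": 0},
    {"tx": 0, "ty": 0, "tz": 0, "ax": 0, "ay": 0, "az": 0},
    {"tx": 0, "ty": 0, "tz": 0, "ax": 0, "ay": 0, "az": 0},
    {"tx": 0, "ty": 0, "tz": 0, "ax": 0, "ay": 0, "az": 0},
    {"tx": -0.04, "ty": 0, "tz": 0, "ax": 0, "ay": 0, "az": 0},
    {"tx": -0.08, "ty": 0, "tz": 0, "ax": 0, "ay": 0, "az": 0},
    {"tx": -0.12, "ty": 0, "tz": 0, "ax": 0, "ay": 0, "az": 0},
    {"tx": -0.12, "ty": 0, "tz": 0, "ax": 0, "ay": 0, "az": 0}
  ],
  "jaw": 0.02
}}

```text
t: 9.27
tcp_pos: [0.4376, -0.2524, 0.1356]
orientation: [0.649, 0.282, -0.643, 0.292]
contact_force: [1.1, 0.2, 0.2]
grip_width: 0.336
```

```bash
python3 - <<'E'
from trk import *
app(.065,-.001,.001);app(-.12,0,0);chk()
need(*pocket(1,1),.127,-4)
c=calibration("wrist")
E
```

```text
cmd [ 0.4334 -0.2494  0.127 ] yaw -42.0 meas [ 0.4376 -0.2524  0.1356] grip mm 31.630932167452077 F [1.1056 0.1681 0.1542] t 9.2667
(np.float64(0.6475), np.float64(-0.077), 0.127, -4) [  -0.    43.7 -271.4] [-38.   0.   0.]
```

>>> {"name": "move_arm", "arguments": {
  "targets": [
    {"tx": 0, "ty": 0.005, "tz": -0.035, "ax": -5, "ay": 0, "az": 0},
    {"tx": 0, "ty": 0.011, "tz": -0.07, "ax": -10, "ay": 0, "az": 0},
    {"tx": 0, "ty": 0.016, "tz": -0.105, "ax": -15, "ay": 0, "az": 0},
    {"tx": 0, "ty": 0.022, "tz": -0.14, "ax": -20, "ay": 0, "az": 0},
    {"tx": 0, "ty": 0.028, "tz": -0.175, "ax": -26, "ay": 0, "az": 0},
    {"tx": 0, "ty": 0.034, "tz": -0.21, "ax": -32, "ay": 0, "az": 0},
    {"tx": 0, "ty": 0.039, "tz": -0.245, "ax": -38, "ay": 0, "az": 0},
    {"tx": 0, "ty": 0.044, "tz": -0.271, "ax": -38, "ay": 0, "az": 0},
    {"tx": 0.0, "ty": 0.044, "tz": -0.271, "ax": -38, "ay": 0, "az": 0},
    {"tx": 0.01, "ty": 0.044, "tz": -0.271, "ax": -38, "ay": 0, "az": 0},
    {"tx": 0.03, "ty": 0.044, "tz": -0.271, "ax": -38, "ay": 0, "az": 0},
    {"tx": 0.05, "ty": 0.044, "tz": -0.271, "ax": -38, "ay": 0, "az": 0}
  ]
}}

```text
t: 10.27
tcp_pos: [0.6471, -0.0787, 0.0758]
orientation: [-0.518, -0.481, 0.518, -0.482]
contact_force: [-0.5, -0.2, -0.2]
grip_width: 0.337
```

>>> {"name": "move_arm", "arguments": {
  "targets": [
    {"tx": 0.01, "ty": 0, "tz": 0, "ax": 0, "ay": 0, "az": 0},
    {"tx": 0.018, "ty": 0, "tz": 0, "ax": 0, "ay": 0, "az": 0},
    {"tx": 0.025, "ty": 0, "tz": 0, "ax": 0, "ay": 0, "az": 0},
    {"tx": 0.025, "ty": 0, "tz": 0, "ax": 0, "ay": 0, "az": 0},
    {"tx": 0.025, "ty": 0, "tz": 0, "ax": 0, "ay": 0, "az": 0}
  ]
}}

```text
t: 10.68
tcp_pos: [0.6478, -0.0782, 0.0522]
orientation: [0.518, 0.481, -0.517, 0.482]
contact_force: [0.4, -0.6, -0.5]
grip_width: 0.343
```

>>> {"name": "move_arm", "arguments": {
  "targets": [
    {"tx": 0, "ty": 0, "tz": 0, "ax": 0, "ay": 0, "az": 0},
    {"tx": 0, "ty": 0, "tz": 0, "ax": 0, "ay": 0, "az": 0},
    {"tx": 0, "ty": 0, "tz": 0, "ax": 0, "ay": 0, "az": 0},
    {"tx": 0, "ty": 0, "tz": 0, "ax": 0, "ay": 0, "az": 0},
    {"tx": -0.03, "ty": 0, "tz": 0, "ax": 0, "ay": 0, "az": 0},
    {"tx": -0.06, "ty": 0, "tz": 0, "ax": 0, "ay": 0, "az": 0},
    {"tx": -0.09, "ty": 0, "tz": 0, "ax": 0, "ay": 0, "az": 0},
    {"tx": -0.11, "ty": 0, "tz": 0, "ax": 0, "ay": 0, "az": 0},
    {"tx": -0.11, "ty": 0, "tz": 0, "ax": 0, "ay": 0, "az": 0}
  ],
  "jaw": 0.045
}}

```text
t: 11.43
tcp_pos: [0.6506, -0.0782, 0.1686]
orientation: [0.52, 0.479, -0.515, 0.486]
contact_force: [1.1, -1.0, 1.0]
grip_width: 0.478
```

```bash
python3 - <<'E'
from trk import *
app(.05,.044,-.271,-38);app(.025,0,0);app(-.11,0,0);chk()
for r in brass("top"): print(r)
for r in brass("wrist","pics/w5.png",.078): 
  if r[1]>300: print("w",r)
print(pocket(1,1))
need(.4283,-.3435,.162,-46.8)
E
```

```text
cmd [ 0.6475 -0.0775  0.162 ] yaw -4.0 meas [ 0.6506 -0.0782  0.1686] grip mm 44.92259135772938 F [ 1.1232 -0.9983  1.0153] t 11.4333
(array([470.9, 214.1]), np.int32(53), array([ 0.6142, -0.3344]))
(array([477.3, 294.4]), np.int32(57), array([ 0.4284, -0.3436]))
w (array([310. , 161.4]), np.int32(635), array([ 0.6502, -0.0205]))
w (array([311.4, 249.4]), np.int32(582), array([ 0.6469, -0.0786]))
w (array([446.1, 402. ]), np.int32(935), array([ 0.7383, -0.2031]))
w (array([445.5, 474.3]), np.int32(3015), array([ 0.7381, -0.2678]))
[ 0.6475 -0.077 ]
(0.4283, -0.3435, 0.162, -46.8) [  -0.  -200.   280.7] [42.8  0.   0. ]
```

>>> {"name": "move_arm", "arguments": {
  "targets": [
    {"tx": 0, "ty": -0.022, "tz": 0.031, "ax": 5, "ay": 0, "az": 0},
    {"tx": 0, "ty": -0.044, "tz": 0.062, "ax": 10, "ay": 0, "az": 0},
    {"tx": 0, "ty": -0.067, "tz": 0.094, "ax": 15, "ay": 0, "az": 0},
    {"tx": 0, "ty": -0.089, "tz": 0.125, "ax": 20, "ay": 0, "az": 0},
    {"tx": 0, "ty": -0.111, "tz": 0.156, "ax": 25, "ay": 0, "az": 0},
    {"tx": 0, "ty": -0.133, "tz": 0.187, "ax": 30, "ay": 0, "az": 0},
    {"tx": 0, "ty": -0.156, "tz": 0.218, "ax": 35, "ay": 0, "az": 0},
    {"tx": 0, "ty": -0.178, "tz": 0.25, "ax": 39, "ay": 0, "az": 0},
    {"tx": 0, "ty": -0.2, "tz": 0.281, "ax": 43, "ay": 0, "az": 0},
    {"tx": 0.03, "ty": -0.2, "tz": 0.281, "ax": 43, "ay": 0, "az": 0},
    {"tx": 0.06, "ty": -0.2, "tz": 0.281, "ax": 43, "ay": 0, "az": 0},
    {"tx": 0.09, "ty": -0.2, "tz": 0.281, "ax": 43, "ay": 0, "az": 0}
  ],
  "jaw": 0.06
}}

```text
t: 12.53
tcp_pos: [0.4265, -0.3438, 0.0682]
orientation: [-0.658, -0.259, 0.659, -0.257]
contact_force: [0.0, -0.7, -1.1]
grip_width: 0.641
```

```bash
cat > vw.py <<'E'
from trk import *
def valve_wrist():
    r=[r for r in brass("wrist","pics/w.png",.034)];c=calibration("wrist")
    for x in r:
        if 250<x[0][0]<380 and 180<x[0][1]<340: print("w",x)
    g=cv2.cvtColor(cv2.imread("pics/w.png"),cv2.COLOR_BGR2GRAY)
    w=(g>cv2.mean(g[200:330,250:390])[0]*1.25).astype(np.uint8)*255
    k,l,st,ce=cv2.connectedComponentsWithStats(w)
    for i in range(1,k):
      if st[i,4]>500 and 250<ce[i][0]<380 and 180<ce[i][1]<340:
        p=np.argwhere(l==i)[:,::-1];W=np.array([onz(c,u,v,.028)[:2]*1000 for u,v in p],np.float32);print("block",cv2.minAreaRect(W))
E
python3 - <<'E'
from vw import *
app(.09,-.2,.281,43);chk();valve_wrist();need(.4283,-.3435,.007,-46.8)
E
```

```text
cmd [ 0.4282 -0.3438  0.072 ] yaw -47.0 meas [ 0.4265 -0.3438  0.0682] grip mm 60.244363087947825 F [ 0.0342 -0.7056 -1.0587] t 12.5333
w (array([314.8, 272.5]), np.int32(847), array([ 0.4261, -0.3433]))
block ((423.63592529296875, -337.4060363769531), (30.216707229614258, 29.905250549316406), 43.12449264526367)
(0.4283, -0.3435, 0.007, -46.8) [65.  -0.2 -0.2] [-0.2  0.   0. ]
```

>>> {"name": "move_arm", "arguments": {
  "targets": [
    {"tx": 0.025, "ty": -0.001, "tz": 0, "ax": 0, "ay": 0, "az": 0},
    {"tx": 0.05, "ty": -0.001, "tz": 0, "ax": 0, "ay": 0, "az": 0},
    {"tx": 0.065, "ty": -0.001, "tz": 0, "ax": 0, "ay": 0, "az": 0},
    {"tx": 0.065, "ty": -0.001, "tz": 0, "ax": 0, "ay": 0, "az": 0},
    {"tx": 0.065, "ty": -0.001, "tz": 0, "ax": 0, "ay": 0, "az": 0},
    {"tx": 0.065, "ty": -0.001, "tz": 0, "ax": 0, "ay": 0, "az": 0}
  ]
}}

```text
t: 13.08
tcp_pos: [0.4274, -0.3428, 0.0063]
orientation: [-0.658, -0.259, 0.658, -0.259]
contact_force: [0.6, -1.1, 0.3]
grip_width: 0.641
```

>>> {"name": "move_arm", "arguments": {
  "targets": [
    {"tx": 0, "ty": 0, "tz": 0, "ax": 0, "ay": 0, "az": 0},
    {"tx": 0, "ty": 0, "tz": 0, "ax": 0, "ay": 0, "az": 0},
    {"tx": 0, "ty": 0, "tz": 0, "ax": 0, "ay": 0, "az": 0},
    {"tx": 0, "ty": 0, "tz": 0, "ax": 0, "ay": 0, "az": 0},
    {"tx": 0, "ty": 0, "tz": 0, "ax": 0, "ay": 0, "az": 0},
    {"tx": 0, "ty": 0, "tz": 0, "ax": 0, "ay": 0, "az": 0},
    {"tx": 0, "ty": 0, "tz": 0, "ax": 0, "ay": 0, "az": 0},
    {"tx": 0, "ty": 0, "tz": 0, "ax": 0, "ay": 0, "az": 0},
    {"tx": -0.04, "ty": 0, "tz": 0, "ax": 0, "ay": 0, "az": 0},
    {"tx": -0.08, "ty": 0, "tz": 0, "ax": 0, "ay": 0, "az": 0},
    {"tx": -0.12, "ty": 0, "tz": 0, "ax": 0, "ay": 0, "az": 0},
    {"tx": -0.12, "ty": 0, "tz": 0, "ax": 0, "ay": 0, "az": 0}
  ],
  "jaw": 0.02
}}

```text
t: 14.08
tcp_pos: [0.4314, -0.3468, 0.1362]
orientation: [0.66, 0.253, -0.655, 0.264]
contact_force: [1.0, -0.5, 0.1]
grip_width: 0.335
```

```bash
python3 - <<'E'
from trk import *
app(.065,-.001,0);app(-.12,0,0);chk()
need(*pocket(0,2),.127,-4)
E
```

```text
cmd [ 0.4276 -0.343   0.127 ] yaw -47.0 meas [ 0.4314 -0.3468  0.1362] grip mm 31.46536590773426 F [ 0.9765 -0.4913  0.1467] t 14.0833
(np.float64(0.5937), np.float64(-0.0151), 0.127, -4) [  -0.  -126.7 -345.1] [-43.   0.   0.]
```

>>> {"name": "move_arm", "arguments": {
  "targets": [
    {"tx": 0, "ty": -0.0127, "tz": -0.0345, "ax": -5, "ay": 0, "az": 0},
    {"tx": 0, "ty": -0.0253, "tz": -0.069, "ax": -10, "ay": 0, "az": 0},
    {"tx": 0, "ty": -0.038, "tz": -0.1035, "ax": -15, "ay": 0, "az": 0},
    {"tx": 0, "ty": -0.0507, "tz": -0.138, "ax": -20, "ay": 0, "az": 0},
    {"tx": 0, "ty": -0.0633, "tz": -0.1725, "ax": -25, "ay": 0, "az": 0},
    {"tx": 0, "ty": -0.076, "tz": -0.207, "ax": -30, "ay": 0, "az": 0},
    {"tx": 0, "ty": -0.0887, "tz": -0.2415, "ax": -35, "ay": 0, "az": 0},
    {"tx": 0, "ty": -0.1014, "tz": -0.276, "ax": -39, "ay": 0, "az": 0},
    {"tx": 0, "ty": -0.114, "tz": -0.3105, "ax": -43, "ay": 0, "az": 0},
    {"tx": 0, "ty": -0.1267, "tz": -0.345, "ax": -43, "ay": 0, "az": 0},
    {"tx": 0, "ty": -0.1267, "tz": -0.345, "ax": -43, "ay": 0, "az": 0},
    {"tx": 0, "ty": -0.1267, "tz": -0.345, "ax": -43, "ay": 0, "az": 0}
  ]
}}

```text
t: 15.08
tcp_pos: [0.5938, -0.0134, 0.1255]
orientation: [-0.516, -0.483, 0.517, -0.483]
contact_force: [0.3, -0.2, -0.5]
grip_width: 0.342
```

>>> {"name": "move_arm", "arguments": {
  "targets": [
    {"tx": 0.025, "ty": 0, "tz": 0, "ax": 0, "ay": 0, "az": 0},
    {"tx": 0.05, "ty": 0, "tz": 0, "ax": 0, "ay": 0, "az": 0},
    {"tx": 0.065, "ty": 0, "tz": 0, "ax": 0, "ay": 0, "az": 0},
    {"tx": 0.075, "ty": 0, "tz": 0, "ax": 0, "ay": 0, "az": 0},
    {"tx": 0.075, "ty": 0, "tz": 0, "ax": 0, "ay": 0, "az": 0},
    {"tx": 0.075, "ty": 0, "tz": 0, "ax": 0, "ay": 0, "az": 0}
  ]
}}

```text
t: 15.58
tcp_pos: [0.5935, -0.0166, 0.0516]
orientation: [-0.518, -0.481, 0.518, -0.482]
contact_force: [-0.7, -0.4, -1.0]
grip_width: 0.338
```

>>> {"name": "move_arm", "arguments": {
  "targets": [
    {"tx": 0, "ty": 0, "tz": 0, "ax": 0, "ay": 0, "az": 0},
    {"tx": 0, "ty": 0, "tz": 0, "ax": 0, "ay": 0, "az": 0},
    {"tx": 0, "ty": 0, "tz": 0, "ax": 0, "ay": 0, "az": 0},
    {"tx": 0, "ty": 0, "tz": 0, "ax": 0, "ay": 0, "az": 0},
    {"tx": -0.03, "ty": 0, "tz": 0, "ax": 0, "ay": 0, "az": 0},
    {"tx": -0.06, "ty": 0, "tz": 0, "ax": 0, "ay": 0, "az": 0},
    {"tx": -0.09, "ty": 0, "tz": 0, "ax": 0, "ay": 0, "az": 0},
    {"tx": -0.11, "ty": 0, "tz": 0, "ax": 0, "ay": 0, "az": 0},
    {"tx": -0.11, "ty": 0, "tz": 0, "ax": 0, "ay": 0, "az": 0}
  ],
  "jaw": 0.045
}}

```text
t: 16.33
tcp_pos: [0.5968, -0.0155, 0.1681]
orientation: [0.52, 0.479, -0.515, 0.485]
contact_force: [0.1, -0.0, 1.9]
grip_width: 0.477
```

```bash
python3 - <<'E'
from trk import *
app(0,-.1267,-.345,-43);app(.075,0,0);app(-.11,0,0);chk()
for r in brass("top"): print(r)
for r in brass("wrist","pics/w6.png",.078): 
  if r[1]>300: print("w",r)
need(.615,-.334,.162,16.6)
E
```

```text
cmd [ 0.5936 -0.0152  0.162 ] yaw -4.0 meas [ 0.5968 -0.0155  0.1681] grip mm 44.845415133551455 F [ 0.054  -0.0249  1.8522] t 16.3333
(array([470.6, 214.1]), np.int32(44), array([ 0.6143, -0.3337]))
w (array([310.7, 251.3]), np.int32(585), array([ 0.5925, -0.0172]))
w (array([396.1, 249.4]), np.int32(610), array([ 0.6499, -0.0201]))
w (array([446.5, 402.7]), np.int32(884), array([ 0.6846, -0.141 ]))
w (array([474.7, 473.9]), np.int32(2555), array([ 0.7069, -0.2061]))
w (array([205.3, 477.2]), np.int32(658), array([ 0.4974, -0.1934]))
(0.615, -0.334, 0.162, 16.6) [ -0.   43.7 316.5] [-20.6   0.    0. ]
```

```bash
python3 - <<'E'
from trk import *
c=calibration("top");print("bottle",onz(c,460,162,.11),onz(c,454,178,.0));need(.615,-.334,.162,-73.4)
E
```

```text
bottle [ 0.7197 -0.2963  0.11  ] [ 0.7069 -0.3048  0.    ]
(0.615, -0.334, 0.162, -73.4) [ -0.   43.7 316.5] [69.4  0.   0. ]
```

>>> {"name": "move_arm", "arguments": {
  "targets": [
    {"tx": 0, "ty": 0.005, "tz": 0.035, "ax": 7, "ay": 0, "az": 0},
    {"tx": 0, "ty": 0.01, "tz": 0.07, "ax": 14, "ay": 0, "az": 0},
    {"tx": 0, "ty": 0.015, "tz": 0.105, "ax": 21, "ay": 0, "az": 0},
    {"tx": 0, "ty": 0.02, "tz": 0.14, "ax": 28, "ay": 0, "az": 0},
    {"tx": 0, "ty": 0.025, "tz": 0.175, "ax": 35, "ay": 0, "az": 0},
    {"tx": 0, "ty": 0.03, "tz": 0.21, "ax": 42, "ay": 0, "az": 0},
    {"tx": 0, "ty": 0.035, "tz": 0.245, "ax": 49, "ay": 0, "az": 0},
    {"tx": 0, "ty": 0.04, "tz": 0.28, "ax": 56, "ay": 0, "az": 0},
    {"tx": 0, "ty": 0.044, "tz": 0.316, "ax": 63, "ay": 0, "az": 0},
    {"tx": 0, "ty": 0.044, "tz": 0.316, "ax": 69.4, "ay": 0, "az": 0},
    {"tx": 0.03, "ty": 0.044, "tz": 0.316, "ax": 69.4, "ay": 0, "az": 0},
    {"tx": 0.06, "ty": 0.044, "tz": 0.316, "ax": 69.4, "ay": 0, "az": 0}
  ],
  "jaw": 0.06
}}

```text
t: 17.43
tcp_pos: [0.6155, -0.3351, 0.1004]
orientation: [0.7, 0.101, -0.699, 0.102]
contact_force: [1.4, 0.0, -1.5]
grip_width: 0.638
```

```bash
python3 - <<'E'
from vw import *
app(.06,.044,.316,69.4);chk();valve_wrist();need(.6150,-.334,.007,-73.4)
E
```

```text
cmd [ 0.6153 -0.3335  0.102 ] yaw -73.4 meas [ 0.6155 -0.3351  0.1004] grip mm 59.950010648253894 F [ 1.3601  0.0452 -1.471 ] t 17.4333
w (array([313.1, 259.8]), np.int32(665), array([ 0.6126, -0.3346]))
block ((609.4287719726562, -329.7500915527344), (29.51692771911621, 29.590614318847656), 16.651870727539062)
(0.615, -0.334, 0.007, -73.4) [95.   0.4  0.5] [-0.  0.  0.]
```

>>> {"name": "move_arm", "arguments": {
  "targets": [
    {"tx": 0.03, "ty": 0, "tz": 0.001, "ax": 0, "ay": 0, "az": 0},
    {"tx": 0.06, "ty": 0, "tz": 0.001, "ax": 0, "ay": 0, "az": 0},
    {"tx": 0.08, "ty": 0, "tz": 0.001, "ax": 0, "ay": 0, "az": 0},
    {"tx": 0.095, "ty": 0, "tz": 0.001, "ax": 0, "ay": 0, "az": 0},
    {"tx": 0.095, "ty": 0, "tz": 0.001, "ax": 0, "ay": 0, "az": 0},
    {"tx": 0.095, "ty": 0, "tz": 0.001, "ax": 0, "ay": 0, "az": 0},
    {"tx": 0.095, "ty": 0, "tz": 0.001, "ax": 0, "ay": 0, "az": 0}
  ]
}}

```text
t: 18.07
tcp_pos: [0.6138, -0.3333, 0.0054]
orientation: [-0.699, -0.102, 0.7, -0.101]
contact_force: [0.6, -0.7, -0.5]
grip_width: 0.636
```

>>> {"name": "move_arm", "arguments": {
  "targets": [
    {"tx": 0, "ty": 0, "tz": 0, "ax": 0, "ay": 0, "az": 0},
    {"tx": 0, "ty": 0, "tz": 0, "ax": 0, "ay": 0, "az": 0},
    {"tx": 0, "ty": 0, "tz": 0, "ax": 0, "ay": 0, "az": 0},
    {"tx": 0, "ty": 0, "tz": 0, "ax": 0, "ay": 0, "az": 0},
    {"tx": 0, "ty": 0, "tz": 0, "ax": 0, "ay": 0, "az": 0},
    {"tx": 0, "ty": 0, "tz": 0, "ax": 0, "ay": 0, "az": 0},
    {"tx": 0, "ty": 0, "tz": 0, "ax": 0, "ay": 0, "az": 0},
    {"tx": 0, "ty": 0, "tz": 0, "ax": 0, "ay": 0, "az": 0},
    {"tx": -0.04, "ty": 0, "tz": 0, "ax": 0, "ay": 0, "az": 0},
    {"tx": -0.08, "ty": 0, "tz": 0, "ax": 0, "ay": 0, "az": 0},
    {"tx": -0.12, "ty": 0, "tz": 0, "ax": 0, "ay": 0, "az": 0},
    {"tx": -0.14, "ty": 0, "tz": 0, "ax": 0, "ay": 0, "az": 0}
  ],
  "jaw": 0.02
}}

```text
t: 19.07
tcp_pos: [0.616, -0.3349, 0.153]
orientation: [0.702, 0.1, -0.698, 0.104]
contact_force: [1.7, -0.1, -0.2]
grip_width: 0.34
```

```bash
python3 - <<'E'
from trk import *
app(.095,0,.001);app(-.14,0,0);chk()
need(*pocket(0,1),.147,-4)
E
```

```text
cmd [ 0.6144 -0.3338  0.147 ] yaw -73.4 meas [ 0.616  -0.3349  0.153 ] grip mm 31.97172179761515 F [ 1.7403 -0.1323 -0.1781] t 19.0667
(np.float64(0.5897), np.float64(-0.073), 0.147, -4) [   0.  -257.   -50.7] [-69.4   0.    0. ]
```

>>> {"name": "move_arm", "arguments": {
  "targets": [
    {"tx": 0, "ty": -0.026, "tz": -0.005, "ax": -7, "ay": 0, "az": 0},
    {"tx": 0, "ty": -0.051, "tz": -0.01, "ax": -14, "ay": 0, "az": 0},
    {"tx": 0, "ty": -0.077, "tz": -0.015, "ax": -21, "ay": 0, "az": 0},
    {"tx": 0, "ty": -0.103, "tz": -0.02, "ax": -28, "ay": 0, "az": 0},
    {"tx": 0, "ty": -0.129, "tz": -0.025, "ax": -35, "ay": 0, "az": 0},
    {"tx": 0, "ty": -0.154, "tz": -0.03, "ax": -42, "ay": 0, "az": 0},
    {"tx": 0, "ty": -0.18, "tz": -0.035, "ax": -49, "ay": 0, "az": 0},
    {"tx": 0, "ty": -0.206, "tz": -0.04, "ax": -56, "ay": 0, "az": 0},
    {"tx": 0, "ty": -0.231, "tz": -0.046, "ax": -63, "ay": 0, "az": 0},
    {"tx": 0, "ty": -0.257, "tz": -0.051, "ax": -69.4, "ay": 0, "az": 0},
    {"tx": 0, "ty": -0.257, "tz": -0.051, "ax": -69.4, "ay": 0, "az": 0},
    {"tx": 0, "ty": -0.257, "tz": -0.051, "ax": -69.4, "ay": 0, "az": 0}
  ]
}}

```text
t: 20.07
tcp_pos: [0.5898, -0.0718, 0.1464]
orientation: [-0.517, -0.482, 0.517, -0.482]
contact_force: [-1.3, -0.5, -0.6]
grip_width: 0.335
```

>>> {"name": "move_arm", "arguments": {
  "targets": [
    {"tx": 0.03, "ty": 0, "tz": 0, "ax": 0, "ay": 0, "az": 0},
    {"tx": 0.06, "ty": 0, "tz": 0, "ax": 0, "ay": 0, "az": 0},
    {"tx": 0.08, "ty": 0, "tz": 0, "ax": 0, "ay": 0, "az": 0},
    {"tx": 0.09, "ty": 0, "tz": 0, "ax": 0, "ay": 0, "az": 0},
    {"tx": 0.095, "ty": 0, "tz": 0, "ax": 0, "ay": 0, "az": 0},
    {"tx": 0.095, "ty": 0, "tz": 0, "ax": 0, "ay": 0, "az": 0},
    {"tx": 0.095, "ty": 0, "tz": 0, "ax": 0, "ay": 0, "az": 0}
  ]
}}

```text
t: 20.65
tcp_pos: [0.5908, -0.0741, 0.0524]
orientation: [0.518, 0.481, -0.517, 0.482]
contact_force: [0.4, -0.4, -0.8]
grip_width: 0.337
```

>>> {"name": "move_arm", "arguments": {
  "targets": [
    {"tx": 0, "ty": 0, "tz": 0, "ax": 0, "ay": 0, "az": 0},
    {"tx": 0, "ty": 0, "tz": 0, "ax": 0, "ay": 0, "az": 0},
    {"tx": 0, "ty": 0, "tz": 0, "ax": 0, "ay": 0, "az": 0},
    {"tx": 0, "ty": 0, "tz": 0, "ax": 0, "ay": 0, "az": 0},
    {"tx": -0.03, "ty": 0, "tz": 0, "ax": 0, "ay": 0, "az": 0},
    {"tx": -0.06, "ty": 0, "tz": 0, "ax": 0, "ay": 0, "az": 0},
    {"tx": -0.09, "ty": 0, "tz": 0, "ax": 0, "ay": 0, "az": 0},
    {"tx": -0.11, "ty": 0, "tz": 0, "ax": 0, "ay": 0, "az": 0},
    {"tx": -0.14, "ty": 0, "tz": 0, "ax": 0, "ay": 0, "az": 0},
    {"tx": -0.14, "ty": 0, "tz": 0, "ax": 0, "ay": 0, "az": 0},
    {"tx": -0.14, "ty": 0, "tz": 0, "ax": 0, "ay": 0, "az": 0}
  ],
  "jaw": 0.045
}}

```text
t: 21.57
tcp_pos: [0.5914, -0.0732, 0.1942]
orientation: [0.518, 0.48, -0.516, 0.484]
contact_force: [-0.5, -0.8, 0.0]
grip_width: 0.479
```

```bash
python3 - <<'E'
from trk import *
app(0,-.257,-.051,-69.4);app(.095,0,0);app(-.14,0,0);chk()
for r in brass("top"): print(r)
for r in brass("wrist","pics/w7.png",.078): 
  if r[1]>300: print("w",r)
a=cv2.imread("pics/w7.png");b=grab_frame("scene");cv2.imwrite("pics/s7.png",b)
cv2.imwrite("pics/c7.png",np.hstack([cv2.resize(a[0:340,0:520],(400,262)),cv2.resize(b[190:350,180:424],(400,262))]))
E
```

```text
cmd [ 0.59   -0.0729  0.192 ] yaw -4.0 meas [ 0.5914 -0.0732  0.1942] grip mm 44.98201115437991 F [-0.4509 -0.8233  0.0342] t 21.5667
w (array([395.6, 160.3]), np.int32(549), array([ 0.6501, -0.0205]))
w (array([313.4, 162.2]), np.int32(533), array([ 0.5926, -0.0177]))
w (array([315.4, 241.4]), np.int32(498), array([ 0.5899, -0.075 ]))
w (array([392.7, 240.9]), np.int32(511), array([ 0.6467, -0.0786]))
w (array([445.7, 402.4]), np.int32(1046), array([ 0.6865, -0.2177]))
w (array([512.8, 473. ]), np.int32(2042), array([ 0.7439, -0.2905]))
w (array([305.5, 476.9]), np.int32(963), array([ 0.5668, -0.2827]))
```

View pics/c7.png

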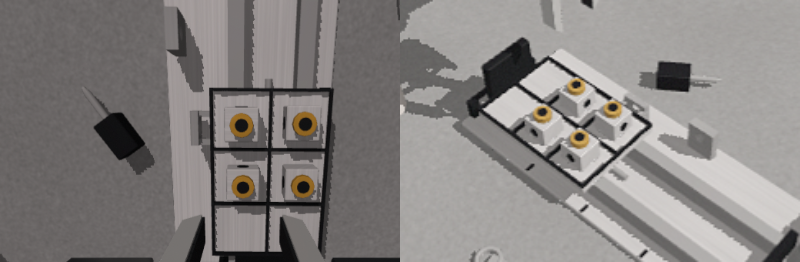

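All four valves stand flat, one to a pocket, and no loose white ones remain. Next: close the fingers and go behind the push plate.

>>> {"name": "move_arm", "arguments": {
  "targets": [
    {"tx": 0, "ty": 0.007, "tz": 0.035, "ax": 0, "ay": 0, "az": 0},
    {"tx": 0, "ty": 0.014, "tz": 0.07, "ax": 0, "ay": 0, "az": 0},
    {"tx": 0, "ty": 0.021, "tz": 0.105, "ax": 0, "ay": 0, "az": 0},
    {"tx": 0, "ty": 0.029, "tz": 0.138, "ax": 0, "ay": 0, "az": 0},
    {"tx": 0, "ty": 0.029, "tz": 0.138, "ax": 0, "ay": 0, "az": 0},
    {"tx": 0, "ty": 0.029, "tz": 0.138, "ax": 0, "ay": 0, "az": 0},
    {"tx": 0.03, "ty": 0.029, "tz": 0.138, "ax": 0, "ay": 0, "az": 0},
    {"tx": 0.06, "ty": 0.029, "tz": 0.138, "ax": 0, "ay": 0, "az": 0},
    {"tx": 0.06, "ty": 0.029, "tz": 0.138, "ax": 0, "ay": 0, "az": 0}
  ],
  "jaw": 0.0
}}

```text
t: 22.47
tcp_pos: [0.605, -0.2093, 0.123]
orientation: [-0.515, -0.487, 0.519, -0.477]
contact_force: [0.3, 1.3, -1.7]
grip_width: 0.009
```

```bash
python3 - <<'E'
from trk import *
app(.06,.029,.138);chk()
c=calibration("wrist");a=grab_frame("wrist");p=bot.sense()["tcp_pos"]
for q,col in(((.6114,-.1778,.094),(0,0,255)),((.6114,-.1778,.079),(255,0,0)),(p,(0,255,0))): cv2.circle(a,[int(x) for x in proj(c,q)],3,col,1)
b=grab_frame("scene");c=calibration("scene")
for q,col in(((.6114,-.1778,.094),(0,0,255)),((.6114,-.1778,.079),(255,0,0)),(p,(0,255,0))): cv2.circle(b,[int(x) for x in proj(c,q)],2,col,1)
cv2.imwrite("pics/c8.png",np.hstack([cv2.resize(a,(400,300)),cv2.resize(b[130:280,160:360],(400,300))]))
E
```

```text
cmd [ 0.6092 -0.2126  0.132 ] yaw -4.0 meas [ 0.605  -0.2093  0.123 ] grip mm 0.8710008065932207 F [ 0.3224  1.2923 -1.7456] t 22.4667
```

View pics/c8.png

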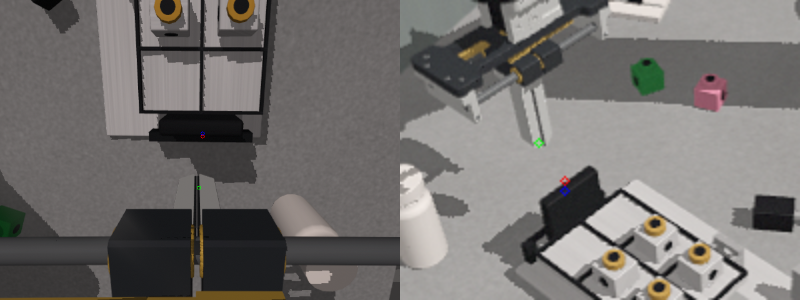

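The projected push face lands on the plate, with the fingertips centred behind it. Descend, then push gently.

>>> {"name": "move_arm", "arguments": {
  "targets": [
    {"tx": 0.03, "ty": 0, "tz": 0, "ax": 0, "ay": 0, "az": 0},
    {"tx": 0.055, "ty": 0, "tz": 0, "ax": 0, "ay": 0, "az": 0},
    {"tx": 0.055, "ty": 0, "tz": 0, "ax": 0, "ay": 0, "az": 0},
    {"tx": 0.055, "ty": 0, "tz": 0, "ax": 0, "ay": 0, "az": 0},
    {"tx": 0.055, "ty": 0, "tz": 0, "ax": 0, "ay": 0, "az": 0},
    {"tx": 0.055, "ty": 0, "tz": -0.01, "ax": 0, "ay": 0, "az": 0},
    {"tx": 0.055, "ty": 0, "tz": -0.018, "ax": 0, "ay": 0, "az": 0},
    {"tx": 0.055, "ty": 0, "tz": -0.025, "ax": 0, "ay": 0, "az": 0},
    {"tx": 0.055, "ty": 0, "tz": -0.03, "ax": 0, "ay": 0, "az": 0},
    {"tx": 0.055, "ty": 0, "tz": -0.035, "ax": 0, "ay": 0, "az": 0}
  ]
}}

```text
t: 23.4
tcp_pos: [0.6125, -0.1781, 0.078]
orientation: [-0.517, -0.481, 0.517, -0.484]
contact_force: [0.7, -3.5, 3.4]
grip_width: 0.006
```

>>> {"name": "move_arm", "arguments": {
  "targets": [
    {"tx": 0, "ty": 0, "tz": -0.005, "ax": 0, "ay": 0, "az": 0},
    {"tx": 0, "ty": 0, "tz": -0.01, "ax": 0, "ay": 0, "az": 0},
    {"tx": 0, "ty": 0, "tz": -0.015, "ax": 0, "ay": 0, "az": 0},
    {"tx": 0, "ty": 0, "tz": -0.02, "ax": 0, "ay": 0, "az": 0},
    {"tx": 0, "ty": 0, "tz": -0.025, "ax": 0, "ay": 0, "az": 0},
    {"tx": 0, "ty": 0, "tz": -0.03, "ax": 0, "ay": 0, "az": 0},
    {"tx": 0, "ty": 0, "tz": -0.035, "ax": 0, "ay": 0, "az": 0},
    {"tx": 0, "ty": 0, "tz": -0.04, "ax": 0, "ay": 0, "az": 0},
    {"tx": 0, "ty": 0, "tz": -0.045, "ax": 0, "ay": 0, "az": 0},
    {"tx": 0, "ty": 0, "tz": -0.05, "ax": 0, "ay": 0, "az": 0}
  ]
}}

```text
t: 24.23
tcp_pos: [0.6143, -0.126, 0.0752]
orientation: [-0.517, -0.484, 0.517, -0.481]
contact_force: [0.5, 0.9, 0.7]
grip_width: 0.007
```

```bash
python3 - <<'E'
from trk import *
app(.055,0,-.035);app(0,0,-.05);chk()
for r in brass("top","pics/t9.png",.078): print(r)
E
```

```text
cmd [ 0.6152 -0.1278  0.077 ] yaw -4.0 meas [ 0.6143 -0.126   0.0752] grip mm 0.6208332527884999 F [0.5437 0.9425 0.7162] t 24.2333
(array([307.5, 193. ]), np.int32(58), array([0.6574, 0.0428]))
(array([333.9, 194.2]), np.int32(57), array([ 0.6541, -0.0162]))
(array([306.4, 218.3]), np.int32(58), array([0.6003, 0.0454]))
(array([332.3, 219.3]), np.int32(59), array([ 0.5974, -0.0122]))
```

It has moved about 62 mm and is gliding free of the fingers. Back off and let it settle.

>>> {"name": "move_arm", "arguments": {
  "targets": [
    {"tx": 0, "ty": 0, "tz": 0.02, "ax": 0, "ay": 0, "az": 0},
    {"tx": -0.03, "ty": 0, "tz": 0.03, "ax": 0, "ay": 0, "az": 0},
    {"tx": -0.06, "ty": 0, "tz": 0.03, "ax": 0, "ay": 0, "az": 0},
    {"tx": -0.1, "ty": 0, "tz": 0.03, "ax": 0, "ay": 0, "az": 0},
    {"tx": -0.13, "ty": 0, "tz": 0.03, "ax": 0, "ay": 0, "az": 0},
    {"tx": -0.13, "ty": 0, "tz": 0.03, "ax": 0, "ay": 0, "az": 0},
    {"tx": -0.13, "ty": 0, "tz": 0.03, "ax": 0, "ay": 0, "az": 0},
    {"tx": -0.13, "ty": 0, "tz": 0.03, "ax": 0, "ay": 0, "az": 0}
  ],
  "jaw": 0.045
}}

```text
t: 24.95
tcp_pos: [0.6126, -0.1573, 0.2053]
orientation: [-0.517, -0.483, 0.517, -0.482]
contact_force: [0.5, 0.2, -0.4]
grip_width: 0.476
```

```bash
python3 - <<'E'
from trk import *
app(-.13,0,.03);chk()
for r in brass("top","pics/t9.png",.078): print(r)
t=cv2.imread("pics/t9.png");hsv=cv2.cvtColor(t,cv2.COLOR_BGR2HSV);c=calibration("top")
dk=cv2.inRange(hsv,(0,0,0),(180,255,60));k,l,st,ce=cv2.connectedComponentsWithStats(dk)
for i in range(1,k):
  if st[i,4]>100 and np.hypot(*(ce[i]-[338,283]))<30:
    p=np.argwhere(l==i)[:,::-1];print(ce[i],st[i,4])
    for z in(.028,): print(cv2.minAreaRect(np.array([onz(c,u,v,z)[:2]*1000 for u,v in p],np.float32)))
s=grab_frame("scene")
cv2.imwrite("pics/c9.png",np.hstack([cv2.resize(t[175:305,230:360],(400,400),interpolation=cv2.INTER_CUBIC),cv2.resize(s[190:340,300:450],(400,400),interpolation=cv2.INTER_CUBIC)]))
E
```

```text
cmd [ 0.613  -0.1577  0.207 ] yaw -4.0 meas [ 0.6126 -0.1573  0.2053] grip mm 44.75568902193238 F [ 0.4678  0.2368 -0.4161] t 24.95
(array([295.9, 192.3]), np.int32(57), array([0.6591, 0.0686]))
(array([322. , 193.4]), np.int32(58), array([0.6562, 0.0103]))
(array([294.7, 217.7]), np.int32(57), array([0.6017, 0.0714]))
(array([320.4, 218.6]), np.int32(57), array([0.5992, 0.0143]))
[337.6245 282.9345] 229
((458.54296875, -23.759828567504883), (27.356685638427734, 43.29486083984375), 29.83312225341797)
```

View pics/c9.png

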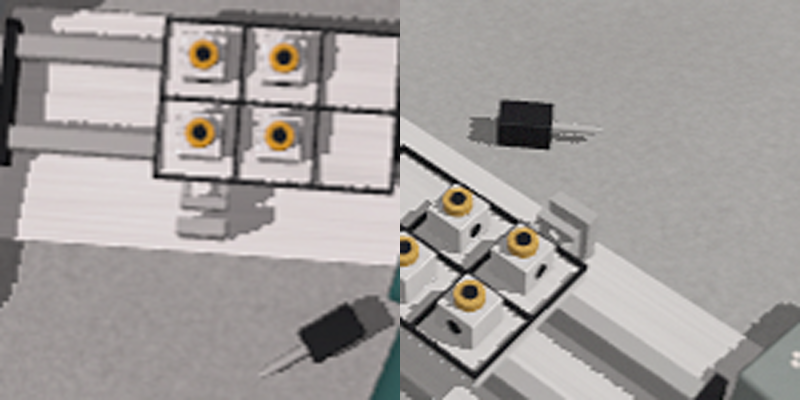

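The carrier has moved 89 mm to the middle stop with the valves upright, and the eye is in line behind the bracket. The pin handle is at (0.4585, -0.024) with its rod pointing along about 120°. Moving over it.

```bash
python3 - <<'E'
from trk import *
need(.4585,-.0238,.13,29.8)
E
```

```text
(0.4585, -0.0238, 0.13, 29.8) [  77.  -163.6 -122.7] [-33.8   0.    0. ]
```

>>> {"name": "move_arm", "arguments": {
  "targets": [
    {"tx": 0, "ty": -0.03, "tz": -0.022, "ax": -6, "ay": 0, "az": 0},
    {"tx": 0, "ty": -0.06, "tz": -0.045, "ax": -12, "ay": 0, "az": 0},
    {"tx": 0, "ty": -0.09, "tz": -0.067, "ax": -18, "ay": 0, "az": 0},
    {"tx": 0, "ty": -0.12, "tz": -0.09, "ax": -24, "ay": 0, "az": 0},
    {"tx": 0, "ty": -0.15, "tz": -0.112, "ax": -30, "ay": 0, "az": 0},
    {"tx": 0.02, "ty": -0.1636, "tz": -0.1227, "ax": -33.8, "ay": 0, "az": 0},
    {"tx": 0.05, "ty": -0.1636, "tz": -0.1227, "ax": -33.8, "ay": 0, "az": 0},
    {"tx": 0.077, "ty": -0.1636, "tz": -0.1227, "ax": -33.8, "ay": 0, "az": 0},
    {"tx": 0.077, "ty": -0.1636, "tz": -0.1227, "ax": -33.8, "ay": 0, "az": 0},
    {"tx": 0.077, "ty": -0.1636, "tz": -0.1227, "ax": -33.8, "ay": 0, "az": 0},
    {"tx": 0.077, "ty": -0.1636, "tz": -0.1227, "ax": -33.8, "ay": 0, "az": 0},
    {"tx": 0.077, "ty": -0.1636, "tz": -0.1227, "ax": -33.8, "ay": 0, "az": 0}
  ],
  "jaw": 0.05
}}

```text
t: 26.05
tcp_pos: [0.4598, -0.0243, 0.1311]
orientation: [0.355, 0.611, -0.355, 0.612]
contact_force: [0.6, -0.1, 0.7]
grip_width: 0.532
```

```bash
python3 - <<'E'
from trk import *
app(.077,-.1636,-.1227,-33.8);chk()
a=grab_frame("wrist");cv2.imwrite("pics/w10.png",a);c=calibration("wrist")
dk=cv2.inRange(cv2.cvtColor(a,cv2.COLOR_BGR2HSV),(0,0,0),(180,255,45));k,l,st,ce=cv2.connectedComponentsWithStats(dk)
for i in range(1,k):
  if st[i,4]>300:
    p=np.argwhere(l==i)[:,::-1];print(ce[i],st[i],cv2.minAreaRect(np.array([onz(c,u,v,.026)[:2]*1000 for u,v in p],np.float32)))
E
```

```text
cmd [ 0.4585 -0.0238  0.13  ] yaw 29.8 meas [ 0.4598 -0.0243  0.1311] grip mm 49.98029001375382 F [ 0.5585 -0.1355  0.655 ] t 26.05
[525.8456 380.7483] [  270   158   370   317 23354] ((649.36181640625, -52.77552795410156), (308.3074645996094, 219.33837890625), 74.44441986083984)
[311.8832 237.3203] [ 292  204   40   66 2501] ((455.8412170410156, -22.45612335205078), (27.7237548828125, 47.817874908447266), 30.293354034423828)
[610.0185 242.5108] [600 233  21  20 325] ((642.2216186523438, 79.26129150390625), (13.864191055297852, 14.29473876953125), 39.521968841552734)
[320.579  341.6326] [ 226  282  232  109 3506] ((515.9257202148438, -75.2754898071289), (181.4002685546875, 85.6497802734375), 26.431442260742188)
[103.9056 410.8523] [    0   335   228   145 20883] ((388.53875732421875, -223.9628143310547), (180.40956115722656, 131.26318359375), 29.5289363861084)
[323.4158 459.9742] [314 442  23  33 582] ((558.1618041992188, -179.81756591796875), (18.327577590942383, 31.25961685180664), 29.701875686645508)
```

View pics/w10.png

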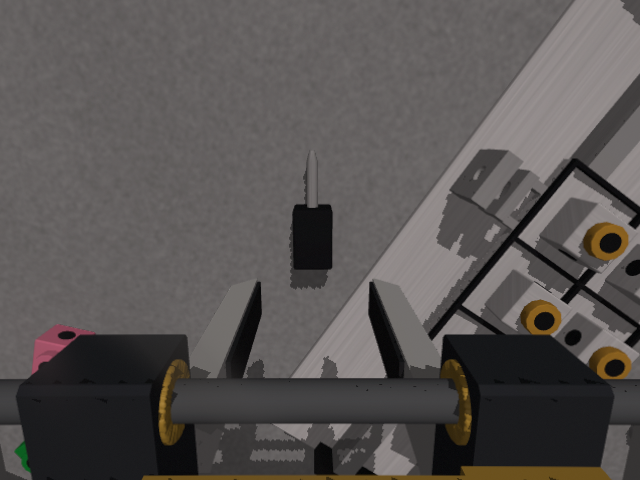

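The pin is aligned: handle at (312,237), tip at (312,150). The bracket hole is visible at about (475,172). Descending to grasp.

>>> {"name": "move_arm", "arguments": {
  "targets": [
    {"tx": 0.03, "ty": -0.001, "tz": -0.001, "ax": 0, "ay": 0, "az": 0},
    {"tx": 0.06, "ty": -0.001, "tz": -0.001, "ax": 0, "ay": 0, "az": 0},
    {"tx": 0.09, "ty": -0.001, "tz": -0.001, "ax": 0, "ay": 0, "az": 0},
    {"tx": 0.115, "ty": -0.001, "tz": -0.001, "ax": 0, "ay": 0, "az": 0},
    {"tx": 0.125, "ty": -0.001, "tz": -0.001, "ax": 0, "ay": 0, "az": 0},
    {"tx": 0.125, "ty": -0.001, "tz": -0.001, "ax": 0, "ay": 0, "az": 0},
    {"tx": 0.125, "ty": -0.001, "tz": -0.001, "ax": 0, "ay": 0, "az": 0},
    {"tx": 0.125, "ty": -0.001, "tz": -0.001, "ax": 0, "ay": 0, "az": 0}
  ]
}}

```text
t: 26.77
tcp_pos: [0.4592, -0.024, 0.0068]
orientation: [0.355, 0.61, -0.354, 0.613]
contact_force: [0.5, 0.1, -0.3]
grip_width: 0.534
```

>>> {"name": "move_arm", "arguments": {
  "targets": [
    {"tx": 0, "ty": 0, "tz": 0, "ax": 0, "ay": 0, "az": 0},
    {"tx": 0, "ty": 0, "tz": 0, "ax": 0, "ay": 0, "az": 0},
    {"tx": 0, "ty": 0, "tz": 0, "ax": 0, "ay": 0, "az": 0},
    {"tx": 0, "ty": 0, "tz": 0, "ax": 0, "ay": 0, "az": 0},
    {"tx": 0, "ty": 0, "tz": 0, "ax": 0, "ay": 0, "az": 0},
    {"tx": 0, "ty": 0, "tz": 0, "ax": 0, "ay": 0, "az": 0},
    {"tx": 0, "ty": 0, "tz": 0, "ax": 0, "ay": 0, "az": 0},
    {"tx": 0, "ty": 0, "tz": 0, "ax": 0, "ay": 0, "az": 0},
    {"tx": -0.02, "ty": 0, "tz": 0, "ax": 0, "ay": 0, "az": 0},
    {"tx": -0.05, "ty": 0, "tz": 0, "ax": 0, "ay": 0, "az": 0},
    {"tx": -0.08, "ty": 0, "tz": 0, "ax": 0, "ay": 0, "az": 0},
    {"tx": -0.08, "ty": 0, "tz": 0, "ax": 0, "ay": 0, "az": 0}
  ],
  "jaw": 0.015
}}

```text
t: 27.77
tcp_pos: [0.4608, -0.0242, 0.0901]
orientation: [0.356, 0.608, -0.354, 0.615]
contact_force: [1.0, 0.1, -1.2]
grip_width: 0.301
```

```bash
python3 - <<'E'
from trk import *
app(.125,-.001,-.001);app(-.08,0,0);chk()
# bracket estimates: hole pixel in w10 with camera reconstructed from cmd pose then
M=toolR(np.radians(29.8));P=np.array([.4585,-.0238,.13])
Tc=np.eye(4);Tc[:3,3]=P+M@[-.1801,-.0002,-.072];Tc[:3,:3]=M@np.array([[.001,.2511,-.968],[1,.0002,.001],[.0005,-.968,-.2511]])
c=dict(calibration("wrist"));c["cam_to_world"]=Tc
print("hole",onz(c,475,172,.036))
a=cv2.imread("pics/w10.png");cv2.imwrite("pics/c10.png",cv2.resize(a[130:260,430:570],(700,650)[:2] if 0 else (640,594),interpolation=cv2.INTER_CUBIC))
E
```

```text
cmd [ 0.4571 -0.0235  0.085 ] yaw 29.8 meas [ 0.4608 -0.0242  0.0901] grip mm 28.248211087129686 F [ 0.9799  0.0959 -1.214 ] t 27.7667
hole [0.525 0.071 0.036]
```

View pics/c10.png

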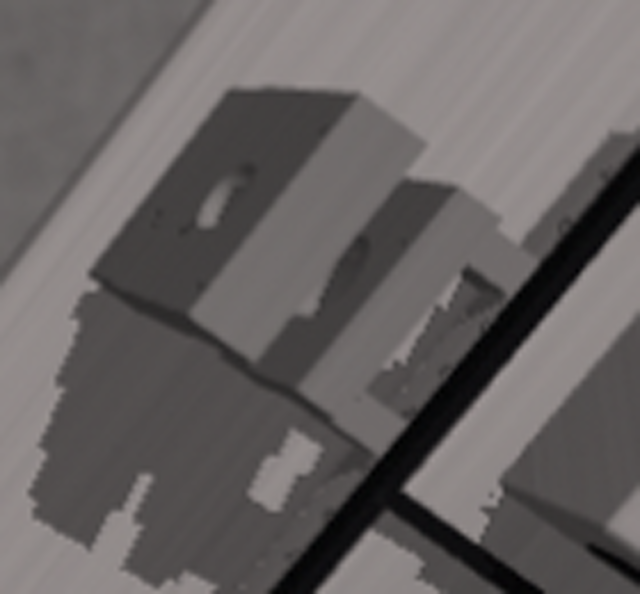

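```bash
python3 - <<'E'
from trk import *
M=toolR(np.radians(29.8));P=np.array([.4585,-.0238,.13])
Tc=np.eye(4);Tc[:3,3]=P+M@[-.1801,-.0002,-.072];Tc[:3,:3]=M@np.array([[.001,.2511,-.968],[1,.0002,.001],[.0005,-.968,-.2511]])
c=dict(calibration("wrist"));c["cam_to_world"]=Tc
f=lambda x,y,z:onz(c,430+x/4.571,130+y/4.571,z)
a=f(355,95,.052);b=f(192,315,.052);print("bracket near",a,b,(a+b)/2,np.linalg.norm(a-b),np.degrees(np.arctan2(*(a-b)[[1,0]])))
a=f(428,143,.052);b=f(257,360,.052);print("bracket far",(a+b)/2,np.linalg.norm(a-b))
a=f(458,187,.05);b=f(298,388,.05);print("eye near",(a+b)/2,np.linalg.norm(a-b))
print("hole",f(224,196,.036))
h=np.array([.525,.070])  # provisional
print("pregrasp target: handle 84mm+... back along -x carrier")
for back in (.062+.03,):
    q=h-back*np.array([np.cos(A),np.sin(A)]);need(*q,.085,-94)
E
```

```text
bracket near [0.5288 0.0894 0.052 ] [0.5271 0.0545 0.052 ] [0.528  0.0719 0.052 ] 0.03492472118570772 87.25979510140802
bracket far [0.5398 0.0714 0.052 ] 0.03539732698351272
eye near [0.5479 0.0701 0.05  ] 0.03334732975732169
hole [0.5276 0.0718 0.036 ]
pregrasp target: handle 84mm+... back along -x carrier
(np.float64(0.4332), np.float64(0.0764), 0.085, -94) [  0.   28.9 -98.6] [-56.2   0.    0. ]
```

>>> {"name": "move_arm", "arguments": {
  "targets": [
    {"tx": 0, "ty": 0.006, "tz": -0.016, "ax": 7, "ay": 0, "az": 0},
    {"tx": 0, "ty": 0.012, "tz": -0.032, "ax": 14, "ay": 0, "az": 0},
    {"tx": 0, "ty": 0.018, "tz": -0.048, "ax": 21, "ay": 0, "az": 0},
    {"tx": 0, "ty": 0.024, "tz": -0.064, "ax": 28, "ay": 0, "az": 0},
    {"tx": 0, "ty": 0.03, "tz": -0.08, "ax": 35, "ay": 0, "az": 0},
    {"tx": 0, "ty": 0.036, "tz": -0.096, "ax": 42, "ay": 0, "az": 0},
    {"tx": 0, "ty": 0.036, "tz": -0.096, "ax": 49, "ay": 0, "az": 0},
    {"tx": 0, "ty": 0.036, "tz": -0.096, "ax": 56, "ay": 0, "az": 0},
    {"tx": 0, "ty": 0.036, "tz": -0.096, "ax": 63, "ay": 0, "az": 0},
    {"tx": 0, "ty": 0.036, "tz": -0.096, "ax": 70, "ay": 0, "az": 0},
    {"tx": 0, "ty": 0.036, "tz": -0.096, "ax": 77, "ay": 0, "az": 0},
    {"tx": 0, "ty": 0.036, "tz": -0.096, "ax": 84, "ay": 0, "az": 0}
  ]
}}

```text
t: 28.77
tcp_pos: [0.4398, 0.0776, 0.0828]
orientation: [-0.673, -0.215, 0.675, -0.215]
contact_force: [-0.2, 0.2, -0.2]
grip_width: 0.296
```

>>> {"name": "move_arm", "arguments": {
  "targets": [
    {"tx": 0, "ty": 0, "tz": 0, "ax": 7, "ay": 0, "az": 0},
    {"tx": 0, "ty": 0, "tz": 0, "ax": 14, "ay": 0, "az": 0},
    {"tx": 0, "ty": 0, "tz": 0, "ax": 21, "ay": 0, "az": 0},
    {"tx": 0, "ty": 0, "tz": 0, "ax": 28, "ay": 0, "az": 0},
    {"tx": 0, "ty": 0, "tz": 0, "ax": 35, "ay": 0, "az": 0},
    {"tx": 0, "ty": 0, "tz": 0, "ax": 39.8, "ay": 0, "az": 0},
    {"tx": 0.03, "ty": 0, "tz": 0, "ax": 39.8, "ay": 0, "az": 0},
    {"tx": 0.058, "ty": 0, "tz": 0, "ax": 39.8, "ay": 0, "az": 0},
    {"tx": 0.058, "ty": 0, "tz": 0, "ax": 39.8, "ay": 0, "az": 0},
    {"tx": 0.058, "ty": 0, "tz": 0, "ax": 39.8, "ay": 0, "az": 0}
  ]
}}

```text
t: 29.6
tcp_pos: [0.4383, 0.0775, 0.0241]
orientation: [-0.704, 0.025, 0.709, 0.025]
contact_force: [0.6, 0.6, -0.7]
grip_width: 0.298
```

```bash
python3 - <<'E'
from trk import *
app(0,.036,-.096,84);app(.058,0,0,39.8);chk()
a=grab_frame("wrist");cv2.imwrite("pics/w11.png",a)
c=calibration("wrist");p,M=load()
print("tip pred px",proj(c,p+M@[-.009,0,-.062]),"hole px",proj(c,(.5275,.0717,.036)),"cam",c["cam_to_world"][:3,3])
cv2.imwrite("pics/c11.png",cv2.resize(a[0:320,180:460],(700,800))[:600] if 0 else cv2.resize(a[0:300,200:440],(640,800)[:1]+(600,) if 0 else (480,600)))
E
```

```text
cmd [0.4407 0.0777 0.027 ] yaw -94.0 meas [0.4383 0.0775 0.0241] grip mm 27.98199741595039 F [ 0.579   0.6491 -0.7442] t 29.6
tip pred px (np.float64(314.4528745797012), np.float64(160.2432550352408)) hole px (np.float64(314.2383286605352), np.float64(94.70238596788576)) cam [0.5122 0.0726 0.206 ]
```

View pics/c11.png

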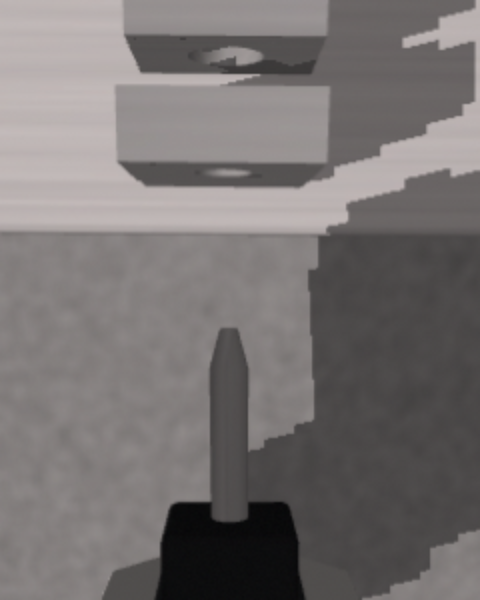

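The pin tip (col 229) and bracket hole (col 227, 2x crop) line up within 0.5 mm, and the eye is in line behind. Inserting slowly.

>>> {"name": "move_arm", "arguments": {
  "targets": [
    {"tx": 0, "ty": 0, "tz": -0.008, "ax": 0, "ay": 0, "az": 0},
    {"tx": 0, "ty": 0, "tz": -0.014, "ax": 0, "ay": 0, "az": 0},
    {"tx": 0, "ty": 0, "tz": -0.018, "ax": 0, "ay": 0, "az": 0},
    {"tx": 0, "ty": 0, "tz": -0.022, "ax": 0, "ay": 0, "az": 0},
    {"tx": 0, "ty": 0, "tz": -0.026, "ax": 0, "ay": 0, "az": 0},
    {"tx": 0, "ty": 0, "tz": -0.03, "ax": 0, "ay": 0, "az": 0},
    {"tx": 0, "ty": 0, "tz": -0.034, "ax": 0, "ay": 0, "az": 0},
    {"tx": 0, "ty": 0, "tz": -0.037, "ax": 0, "ay": 0, "az": 0},
    {"tx": 0, "ty": 0, "tz": -0.037, "ax": 0, "ay": 0, "az": 0}
  ]
}}

```text
t: 30.4
tcp_pos: [0.4783, 0.0749, 0.0265]
orientation: [0.707, -0.025, -0.707, -0.025]
contact_force: [-0.2, -0.3, 0.1]
grip_width: 0.295
```

>>> {"name": "move_arm", "arguments": {
  "targets": [
    {"tx": 0, "ty": 0, "tz": -0.004, "ax": 0, "ay": 0, "az": 0},
    {"tx": 0, "ty": 0, "tz": -0.008, "ax": 0, "ay": 0, "az": 0},
    {"tx": 0, "ty": 0, "tz": -0.012, "ax": 0, "ay": 0, "az": 0},
    {"tx": 0, "ty": 0, "tz": -0.015, "ax": 0, "ay": 0, "az": 0},
    {"tx": 0, "ty": 0, "tz": -0.015, "ax": 0, "ay": 0, "az": 0}
  ]
}}

```text
t: 30.82
tcp_pos: [0.4934, 0.0739, 0.0265]
orientation: [0.707, -0.025, -0.706, -0.025]
contact_force: [0.9, -0.2, -1.2]
grip_width: 0.295
```

>>> {"name": "move_arm", "arguments": {
  "targets": [
    {"tx": 0, "ty": 0, "tz": -0.003, "ax": 0, "ay": 0, "az": 0},
    {"tx": 0, "ty": 0, "tz": -0.006, "ax": 0, "ay": 0, "az": 0},
    {"tx": 0, "ty": 0, "tz": -0.009, "ax": 0, "ay": 0, "az": 0},
    {"tx": 0, "ty": 0, "tz": -0.012, "ax": 0, "ay": 0, "az": 0},
    {"tx": 0, "ty": 0, "tz": -0.012, "ax": 0, "ay": 0, "az": 0}
  ]
}}

```text
t: 31.23
tcp_pos: [0.5053, 0.073, 0.0266]
orientation: [0.707, -0.025, -0.706, -0.025]
contact_force: [-0.1, 0.7, -1.4]
grip_width: 0.295
```

>>> {"name": "move_arm", "arguments": {
  "targets": [
    {"tx": 0, "ty": 0, "tz": -0.002, "ax": 0, "ay": 0, "az": 0},
    {"tx": 0, "ty": 0, "tz": -0.003, "ax": 0, "ay": 0, "az": 0},
    {"tx": 0, "ty": 0, "tz": -0.003, "ax": 0, "ay": 0, "az": 0}
  ]
}}

```text
t: 31.48
tcp_pos: [0.5073, 0.073, 0.0263]
orientation: [-0.706, 0.025, 0.707, 0.025]
contact_force: [-0.5, -0.1, -0.2]
grip_width: 0.295
```

>>> {"name": "move_arm", "arguments": {
  "targets": [
    {"tx": 0, "ty": 0, "tz": -0.001, "ax": 0, "ay": 0, "az": 0},
    {"tx": 0, "ty": 0, "tz": -0.002, "ax": 0, "ay": 0, "az": 0},
    {"tx": 0, "ty": 0, "tz": -0.002, "ax": 0, "ay": 0, "az": 0}
  ]
}}

```text
t: 31.73
tcp_pos: [0.5073, 0.073, 0.0261]
orientation: [-0.705, 0.025, 0.709, 0.025]
contact_force: [-6.6, -0.3, 2.7]
grip_width: 0.294
```

```bash
python3 - <<'E'
from trk import *
app(0,0,-.037);app(0,0,-.015);app(0,0,-.012);app(0,0,-.003);app(0,0,-.002);chk()
a=grab_frame("wrist");cv2.imwrite("pics/w12.png",a)
g=cv2.cvtColor(a,cv2.COLOR_BGR2GRAY);print(g[120:330:4,306])
E
```

```text
cmd [0.5095 0.0729 0.027 ] yaw -94.0 meas [0.5073 0.073  0.0261] grip mm 27.628269256438408 F [-6.5655 -0.2556  2.7324] t 31.7333
[156 127 169 170 174 170  96  99  99  97  14  14 150  99  95  63  62  62
  63  63  74  74  74  75  73  63  63  64  65  61  62  75  75  74  76  75
  75  76  11  10  12  10  10  11  11  10  11   9   9  12  11  11  13]
```

```bash
python3 - <<'E'
import cv2
a=cv2.imread("pics/w12.png")[130:340,200:430];cv2.imwrite("pics/c12.png",cv2.resize(cv2.convertScaleAbs(a,alpha=1.8),(644,588)))
E
```

```text
(no output)
```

View pics/c12.png

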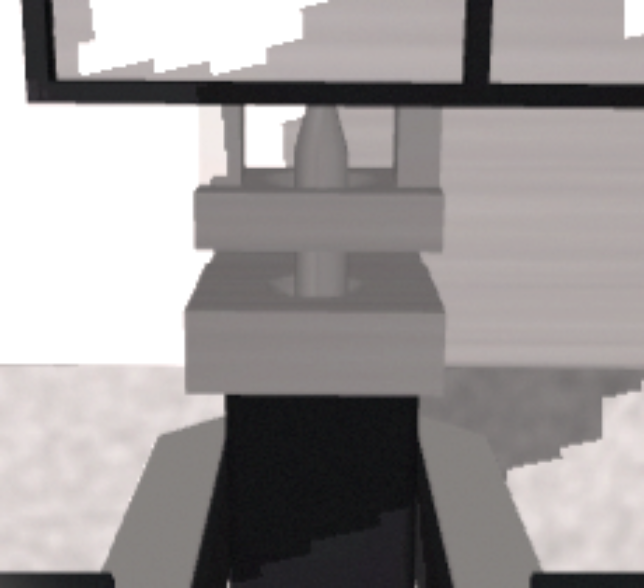

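The view shows the handle bearing on the bracket and the rod passing through the eye, so the pin is fully home. Release and rise.

>>> {"name": "move_arm", "arguments": {
  "targets": [
    {"tx": 0, "ty": 0, "tz": 0, "ax": 0, "ay": 0, "az": 0},
    {"tx": 0, "ty": 0, "tz": 0, "ax": 0, "ay": 0, "az": 0},
    {"tx": 0, "ty": 0, "tz": 0, "ax": 0, "ay": 0, "az": 0},
    {"tx": 0, "ty": 0, "tz": 0, "ax": 0, "ay": 0, "az": 0},
    {"tx": 0, "ty": 0, "tz": 0, "ax": 0, "ay": 0, "az": 0},
    {"tx": -0.02, "ty": 0, "tz": 0, "ax": 0, "ay": 0, "az": 0},
    {"tx": -0.05, "ty": 0, "tz": 0, "ax": 0, "ay": 0, "az": 0},
    {"tx": -0.09, "ty": 0, "tz": 0, "ax": 0, "ay": 0, "az": 0},
    {"tx": -0.13, "ty": 0, "tz": 0, "ax": 0, "ay": 0, "az": 0},
    {"tx": -0.16, "ty": 0, "tz": 0, "ax": 0, "ay": 0, "az": 0},
    {"tx": -0.16, "ty": 0, "tz": 0, "ax": 0, "ay": 0, "az": 0}
  ],
  "jaw": 0.045
}}

```text
t: 32.7
tcp_pos: [0.5138, 0.0729, 0.1952]
orientation: [0.712, -0.025, -0.701, -0.025]
contact_force: [0.6, -1.3, 0.6]
grip_width: 0.478
```

```bash
python3 - <<'E'
from trk import *
app(-.16,0,0);chk()
c=calibration("top");d=onz(c,195,247,.052);print("knob",d,"marks",[onz(c,u,v,.045)[:2]-d[:2] for u,v in((182,236),(192.6,230),(204,231),(212,242))])
# target: tool at yaw 86 (camera towards robot), placed over the knob
p,M=load();print((1000*M.T@(np.array([d[0],d[1],.187])-p)).round(1))
for i,r in enumerate(brass("top","pics/t13.png",.078)): print(r)
E
```

```text
cmd [0.5095 0.0729 0.187 ] yaw -94.0 meas [0.5138 0.0729 0.1952] grip mm 44.92214391418163 F [ 0.5773 -1.2957  0.6062] t 32.7
knob [0.5405 0.3    0.052 ] marks [array([0.0263, 0.0323]), array([0.0399, 0.0077]), array([ 0.0374, -0.0189]), array([ 0.0119, -0.0378])]
[   0.  -228.7  -15. ]
(array([295.9, 192.3]), np.int32(57), array([0.6591, 0.0686]))
(array([322. , 193.4]), np.int32(58), array([0.6562, 0.0103]))
(array([321.7, 218.6]), np.int32(40), array([0.5993, 0.0113]))
```

>>> {"name": "move_arm", "arguments": {
  "targets": [
    {"tx": 0, "ty": -0.025, "tz": -0.002, "ax": -7, "ay": 0, "az": 0},
    {"tx": 0, "ty": -0.05, "tz": -0.004, "ax": -14, "ay": 0, "az": 0},
    {"tx": 0, "ty": -0.075, "tz": -0.005, "ax": -21, "ay": 0, "az": 0},
    {"tx": 0, "ty": -0.1, "tz": -0.007, "ax": -28, "ay": 0, "az": 0},
    {"tx": 0, "ty": -0.125, "tz": -0.008, "ax": -35, "ay": 0, "az": 0},
    {"tx": 0, "ty": -0.15, "tz": -0.01, "ax": -42, "ay": 0, "az": 0},
    {"tx": 0, "ty": -0.175, "tz": -0.012, "ax": -49, "ay": 0, "az": 0},
    {"tx": 0, "ty": -0.2, "tz": -0.013, "ax": -56, "ay": 0, "az": 0},
    {"tx": 0, "ty": -0.229, "tz": -0.015, "ax": -63, "ay": 0, "az": 0},
    {"tx": 0, "ty": -0.229, "tz": -0.015, "ax": -70, "ay": 0, "az": 0},
    {"tx": 0, "ty": -0.229, "tz": -0.015, "ax": -77, "ay": 0, "az": 0},
    {"tx": 0, "ty": -0.229, "tz": -0.015, "ax": -84, "ay": 0, "az": 0}
  ]
}}

```text
t: 33.75
tcp_pos: [0.5397, 0.3005, 0.1835]
orientation: [-0.539, -0.457, 0.542, -0.456]
contact_force: [-0.5, -0.1, 0.1]
grip_width: 0.481
```

>>> {"name": "move_arm", "arguments": {
  "targets": [
    {"tx": 0, "ty": 0, "tz": 0, "ax": -7, "ay": 0, "az": 0},
    {"tx": 0, "ty": 0, "tz": 0, "ax": -14, "ay": 0, "az": 0},
    {"tx": 0, "ty": 0, "tz": 0, "ax": -21, "ay": 0, "az": 0},
    {"tx": 0, "ty": 0, "tz": 0, "ax": -28, "ay": 0, "az": 0},
    {"tx": 0, "ty": 0, "tz": 0, "ax": -35, "ay": 0, "az": 0},
    {"tx": 0, "ty": 0, "tz": 0, "ax": -42, "ay": 0, "az": 0},
    {"tx": 0, "ty": 0, "tz": 0, "ax": -49, "ay": 0, "az": 0},
    {"tx": 0, "ty": 0, "tz": 0, "ax": -56, "ay": 0, "az": 0},
    {"tx": 0, "ty": 0, "tz": 0, "ax": -63, "ay": 0, "az": 0},
    {"tx": 0, "ty": 0, "tz": 0, "ax": -70, "ay": 0, "az": 0},
    {"tx": 0, "ty": 0, "tz": 0, "ax": -77, "ay": 0, "az": 0},
    {"tx": 0, "ty": 0, "tz": 0, "ax": -84, "ay": 0, "az": 0}
  ]
}}

```text
t: 34.75
tcp_pos: [0.5399, 0.2998, 0.1837]
orientation: [0.096, 0.702, -0.097, 0.699]
contact_force: [-1.1, 0.5, -1.5]
grip_width: 0.476
```

>>> {"name": "move_arm", "arguments": {
  "targets": [
    {"tx": 0, "ty": 0, "tz": 0, "ax": -7, "ay": 0, "az": 0},
    {"tx": 0, "ty": 0, "tz": 0, "ax": -14, "ay": 0, "az": 0},
    {"tx": 0, "ty": 0, "tz": 0, "ax": -21, "ay": 0, "az": 0},
    {"tx": 0, "ty": 0, "tz": 0, "ax": -28, "ay": 0, "az": 0},
    {"tx": 0, "ty": 0, "tz": 0, "ax": -31, "ay": 0, "az": 0},
    {"tx": 0, "ty": 0, "tz": 0, "ax": -31, "ay": 0, "az": 0},
    {"tx": 0, "ty": 0, "tz": 0, "ax": -31, "ay": 0, "az": 0},
    {"tx": 0, "ty": 0, "tz": 0, "ax": -31, "ay": 0, "az": 0}
  ]
}}

```text
t: 35.42
tcp_pos: [0.5403, 0.3, 0.1851]
orientation: [-0.092, 0.702, 0.091, 0.7]
contact_force: [0.0, -0.1, 0.0]
grip_width: 0.479
```

```bash
python3 - <<'E'
from trk import *
app(0,-.229,-.015,-84);app(0,0,0,-84);app(0,0,0,-31);chk()
s=bot.sense();print(s["joint_pos"])
a=grab_frame("wrist");cv2.imwrite("pics/w14.png",a);c=calibration("wrist");np.save("c14.npy",c["cam_to_world"])
ctr=proj(c,(.5405,.30,.052));print("ctr px",ctr)
x0,y0=int(ctr[0])-90,max(0,int(ctr[1])-90);print(x0,y0)
cv2.imwrite("pics/c14.png",cv2.resize(a[y0:y0+180,x0:x0+200],(800,720))[:600] if 0 else cv2.resize(a[y0:y0+180,x0:x0+200],(660,594),interpolation=cv2.INTER_CUBIC))
g=cv2.cvtColor(a,cv2.COLOR_BGR2GRAY)
k,l,st,ce=cv2.connectedComponentsWithStats((g>170).astype(np.uint8))
for i in range(1,k):
  if 4<st[i,4]<150 and abs(ce[i][0]-ctr[0])<100 and abs(ce[i][1]-ctr[1])<100: print("bright",ce[i].round(1),st[i,4],(onz(c,*ce[i],.045)[:2]-[.5405,.30])*1000)
E
```

```text
cmd [0.5406 0.3003 0.187 ] yaw 105.0 meas [0.5403 0.3    0.1851] grip mm 45.01229093698595 F [ 0.013  -0.1101  0.0264] t 35.4167
[ 0.4152  0.2451  1.2299 -0.0001  1.6687 -1.4155]
ctr px (np.float64(313.9988746906843), np.float64(234.06706315576986))
223 144
bright [258.8 230.6] 20 [ 10.0946 -42.8967]
bright [267. 230.] 21 [  7.9692 -36.6459]
bright [259.5 239. ] 22 [ 16.7011 -40.7601]
bright [267.8 238.7] 21 [ 14.7343 -34.4269]
bright [315.1 264.2] 64 [25.7146  7.7404]
bright [284.4 267.6] 20 [ 34.9447 -15.7192]
bright [275.8 270.1] 21 [ 38.7781 -22.0013]
bright [344.8 271.9] 21 [25.8006 32.922 ]
bright [307.4 278.6] 20 [39.2913  4.8113]
bright [316.1 279.6] 17 [38.2392 11.944 ]
```

View pics/c14.png

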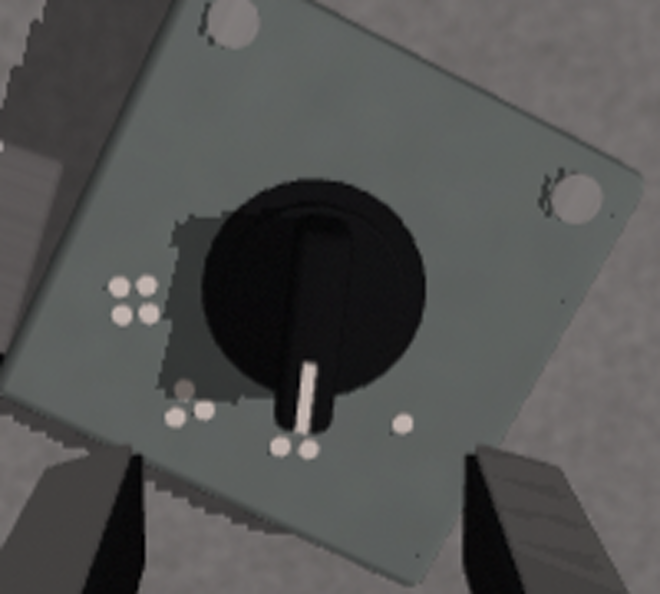

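```bash
python3 - <<'E'
from trk import *
c=dict(calibration("wrist"));c["cam_to_world"]=np.load("c14.npy")
ct=onz(c,318.2,231.3,.052)[:2];print("centre",ct)
f=lambda v:np.degrees(np.arctan2(v[1],v[0]))
M=np.array([onz(c,*p,.045)[:2] for p in((344.8,271.9),(311.7,279.1),(279.7,266.4),(263.3,234.6))])
A0=np.c_[2*M,np.ones(4)];s=np.linalg.lstsq(A0,(M**2).sum(1),rcond=None)[0];print("circle fit centre",s[:2])
for q in(ct,s[:2]): print([f(m-q).round(1) for m in M], "line",f(onz(c,315.1,264.2,.078)[:2]-q).round(1))
F=lambda x,y,z:onz(c,223+x/3.3,144+y/3.3,z)[:2]
a=F(309,364,.078);b=F(301,432,.078);print("line dir",f(b-a))
a=(F(302,220,.078)+F(350,225,.078))/2;print("bar mid",(F(325,220,.078)+F(303,430,.078))/2,"bar dir",f(F(303,430,.078)-F(325,220,.078)))
E
```

```text
centre [0.5375 0.3026]
circle fit centre [0.5377 0.3011]
[np.float64(46.5), np.float64(7.8), np.float64(-30.5), np.float64(-69.6)] line 7.4
[np.float64(48.0), np.float64(9.9), np.float64(-28.8), np.float64(-69.0)] line 12.1
line dir 8.491986704182107
bar mid [0.5404 0.303 ] bar dir 9.204663297064776
```

The bar points at about 9° and the two-dot mark is at about 8–10°, so the knob sits at two dots. It needs about 40° clockwise. Gripping the bar.

>>> {"name": "move_arm", "arguments": {
  "targets": [
    {"tx": 0.03, "ty": 0.002, "tz": -0.001, "ax": 6, "ay": 0, "az": 0},
    {"tx": 0.06, "ty": 0.002, "tz": -0.001, "ax": 6, "ay": 0, "az": 0},
    {"tx": 0.09, "ty": 0.002, "tz": -0.001, "ax": 6, "ay": 0, "az": 0},
    {"tx": 0.115, "ty": 0.002, "tz": -0.001, "ax": 6, "ay": 0, "az": 0},
    {"tx": 0.129, "ty": 0.002, "tz": -0.001, "ax": 6, "ay": 0, "az": 0},
    {"tx": 0.129, "ty": 0.002, "tz": -0.001, "ax": 6, "ay": 0, "az": 0},
    {"tx": 0.129, "ty": 0.002, "tz": -0.001, "ax": 6, "ay": 0, "az": 0},
    {"tx": 0.129, "ty": 0.002, "tz": -0.001, "ax": 6, "ay": 0, "az": 0}
  ]
}}

```text
t: 36.13
tcp_pos: [0.5401, 0.3021, 0.0589]
orientation: [-0.055, 0.704, 0.055, 0.706]
contact_force: [-0.1, -0.7, -0.1]
grip_width: 0.476
```

>>> {"name": "move_arm", "arguments": {
  "targets": [
    {"tx": 0, "ty": 0, "tz": 0, "ax": 0, "ay": 0, "az": 0},
    {"tx": 0, "ty": 0, "tz": 0, "ax": 0, "ay": 0, "az": 0},
    {"tx": 0, "ty": 0, "tz": 0, "ax": 0, "ay": 0, "az": 0},
    {"tx": 0, "ty": 0, "tz": 0, "ax": 0, "ay": 0, "az": 0},
    {"tx": 0, "ty": 0, "tz": 0, "ax": 0, "ay": 0, "az": 0},
    {"tx": 0, "ty": 0, "tz": 0, "ax": 0, "ay": 0, "az": 0},
    {"tx": 0, "ty": 0, "tz": 0, "ax": 0, "ay": 0, "az": 0}
  ],
  "jaw": 0.008
}}

```text
t: 36.72
tcp_pos: [0.5393, 0.3022, 0.0579]
orientation: [-0.055, 0.705, 0.056, 0.705]
contact_force: [0.7, 1.2, 0.8]
grip_width: 0.133
```

>>> {"name": "move_arm", "arguments": {
  "targets": [
    {"tx": 0, "ty": 0, "tz": 0, "ax": 5, "ay": 0, "az": 0},
    {"tx": 0, "ty": 0, "tz": 0, "ax": 10, "ay": 0, "az": 0},
    {"tx": 0, "ty": 0, "tz": 0, "ax": 15, "ay": 0, "az": 0},
    {"tx": 0, "ty": 0, "tz": 0, "ax": 20, "ay": 0, "az": 0},
    {"tx": 0, "ty": 0, "tz": 0, "ax": 25, "ay": 0, "az": 0},
    {"tx": 0, "ty": 0, "tz": 0, "ax": 30, "ay": 0, "az": 0},
    {"tx": 0, "ty": 0, "tz": 0, "ax": 35, "ay": 0, "az": 0},
    {"tx": 0, "ty": 0, "tz": 0, "ax": 40, "ay": 0, "az": 0},
    {"tx": 0, "ty": 0, "tz": 0, "ax": 40, "ay": 0, "az": 0},
    {"tx": 0, "ty": 0, "tz": 0, "ax": 40, "ay": 0, "az": 0}
  ]
}}

```text
t: 37.55
tcp_pos: [0.5394, 0.3025, 0.0579]
orientation: [0.189, 0.681, -0.188, 0.682]
contact_force: [-0.4, 2.3, 2.4]
grip_width: 0.137
```

>>> {"name": "move_arm", "arguments": {
  "targets": [
    {"tx": 0, "ty": 0, "tz": 0, "ax": 0, "ay": 0, "az": 0},
    {"tx": 0, "ty": 0, "tz": 0, "ax": 0, "ay": 0, "az": 0},
    {"tx": 0, "ty": 0, "tz": 0, "ax": 0, "ay": 0, "az": 0},
    {"tx": 0, "ty": 0, "tz": 0, "ax": 0, "ay": 0, "az": 0},
    {"tx": 0, "ty": 0, "tz": 0, "ax": 0, "ay": 0, "az": 0},
    {"tx": -0.03, "ty": 0, "tz": 0, "ax": 0, "ay": 0, "az": 0},
    {"tx": -0.07, "ty": 0, "tz": 0, "ax": 0, "ay": 0, "az": 0},
    {"tx": -0.11, "ty": 0, "tz": 0, "ax": 0, "ay": 0, "az": 0},
    {"tx": -0.13, "ty": 0, "tz": 0, "ax": 0, "ay": 0, "az": 0},
    {"tx": -0.13, "ty": 0, "tz": 0, "ax": 0, "ay": 0, "az": 0},
    {"tx": -0.13, "ty": 0, "tz": 0, "ax": 0, "ay": 0, "az": 0}
  ],
  "jaw": 0.045
}}

```text
t: 38.47
tcp_pos: [0.54, 0.3021, 0.1893]
orientation: [0.19, 0.68, -0.188, 0.682]
contact_force: [0.6, 0.5, -0.1]
grip_width: 0.483
```

```bash
python3 - <<'E'
from trk import *
app(.129,.002,-.001,6);app(0,0,0,40);app(-.13,0,0);chk()
a=grab_frame("wrist");cv2.imwrite("pics/w15.png",a);c=calibration("wrist")
ct=np.array([.538,.302])
g=cv2.cvtColor(a,cv2.COLOR_BGR2GRAY);u=proj(c,(.538,.302,.05));f=lambda v:np.degrees(np.arctan2(v[1],v[0])).round(1)
k,l,st,ce=cv2.connectedComponentsWithStats((g>165).astype(np.uint8))
for i in range(1,k):
  if 4<st[i,4]<150 and np.hypot(*(ce[i]-u))<85: print("bright",ce[i].round(1),st[i,4],"ang z.045",f(onz(c,*ce[i],.045)[:2]-ct),"z.078",f(onz(c,*ce[i],.078)[:2]-ct))
t=grab_frame("top");s=grab_frame("scene");x,y=int(u[0]),int(u[1])
w=cv2.resize(a[max(0,y-80):y+80,x-90:x+90],(400,356))
w=np.vstack([w,np.zeros((44,400,3),np.uint8)])
cv2.imwrite("pics/s15.png",s);cv2.imwrite("pics/t15.png",t)
cv2.imwrite("pics/c15.png",np.hstack([w,cv2.resize(s[180:340,250:410],(400,400))]))
E
```

```text
cmd [0.5391 0.302  0.188 ] yaw 59.0 meas [0.54   0.3021 0.1893] grip mm 45.41279677716956 F [ 0.6422  0.5009 -0.0826] t 38.4667
bright [362.9 238.1] 18 ang z.045 49.4 z.078 61.5
bright [314.5 261. ] 38 ang z.045 -31.6 z.078 -31.8
bright [279.  262.5] 16 ang z.045 -78.3 z.078 -88.3
bright [348.1 263.5] 15 ang z.045 13.3 z.078 23.1
bright [273.7 268.1] 14 ang z.045 -77.7 z.078 -86.0
bright [284.8 267.3] 10 ang z.045 -69.4 z.078 -78.0
bright [341.5 268.7] 14 ang z.045 3.1 z.078 11.2
bright [280.1 273.5] 15 ang z.045 -69.1 z.078 -76.3
bright [309.2 276.8] 13 ang z.045 -37.7 z.078 -39.4
bright [317.6 276.6] 15 ang z.045 -27.7 z.078 -26.8
bright [313.1 283.6] 14 ang z.045 -32.9 z.078 -33.2
```

The pointer is at -31.8° and the three-dot group is centred at about -32.8°, so the knob is on its mark. I've used up the picture viewer, so the last checks are numeric.

```bash
python3 - <<'E'
from trk import *
for n in("top","scene"):
    c=calibration(n);im=cv2.imread(f"pics/{n[0]}15.png");h=cv2.cvtColor(im,cv2.COLOR_BGR2HSV)
    k,l,st,ce=cv2.connectedComponentsWithStats(cv2.inRange(h,(10,100,80),(32,255,255)))
    for i in range(1,k):
        p=onz(c,*ce[i],.078)[:2]
        if st[i,4]>12 and .5<p[0]<.75 and -.3<p[1]<.2: print(n,"collar",ce[i].round(1),p)
    # pin handle
    k,l,st,ce=cv2.connectedComponentsWithStats(cv2.inRange(h,(0,0,0),(180,255,60)))
    u=proj(c,(.505,.073,.045))
    for i in range(1,k):
        if st[i,4]>60 and np.hypot(*(ce[i]-u))<25: print(n,"dark near handle",ce[i].round(1),st[i],"expected",np.round(u,1),onz(c,*ce[i],.045)[:2])
CT2=pocket(0,2,.09),pocket(1,2,.09),pocket(0,1,.09),pocket(1,1,.09);print(CT2)
E
```

```text
top collar [295.8 192.5] [0.6587 0.0688]
top collar [321.7 193.7] [0.6554 0.011 ]
top collar [294.5 217.7] [0.6018 0.0718]
top collar [320.2 218.7] [0.5991 0.0146]
top dark near handle [294.5 262.2] [288 252  14  21 249] expected [294.8 262.3] [0.5052 0.0736]
scene collar [321.2 265.8] [0.601  0.0133]
scene collar [345.8 281.1] [0.6034 0.0711]
scene collar [300.9 284.3] [0.6579 0.0099]
scene collar [325.8 300.8] [0.6605 0.068 ]
scene dark near handle [375.9 263.1] [364 254  22  22 251] expected [374.6 260.4] [0.5095 0.0788]
(array([0.6   , 0.0747]), array([0.6579, 0.0706]), array([0.5959, 0.0168]), array([0.6538, 0.0128]))
```

```bash
python3 -c "
from cell import bot,workorder
s=bot.sense();print(s['t'],s['contact_force']);print(workorder.close_job())"
```

```text
38.6167 [-0.32262875  0.37876515 -0.22048834]
the job is handed in; nothing more can be done
None
```

I finished all the steps in the order asked and handed the job in at t = 38.6 s, with the gripper clear of everything.

**What I did:**
- I put all four valve bodies present into separate pockets. The green and pink look-alikes were left alone.
- I pushed the carrier about 62 mm and let it glide to the middle stop.
- I pushed the locking pin home. It met the bracket at about 6.6 N, and the picture showed the rod through the eye.
- I then turned the knob about 40° clockwise, from two dots to three.

**Last checks:**
- **Valves:** In the final top and scene pictures, the four collars match at the seated height to about 3 mm. They are within about 4 mm of the pocket centres.
- **Carrier:** It travelled 89 mm, measured before pinning, and the collars have not moved since.
- **Pin:** The handle shows against the bracket in both final pictures. The two views differ by 4 to 5 mm, which the expected sag probably explains.
- **Knob:** The pointer is at -31.8° and the three-dot group is at about -32.8°.

**What went wrong or was limited:**
- The first grasp closed too late and came up empty. It did not disturb the valve, and I repeated it successfully.
- The picture-viewing limit ran out before the last image, so the final checks on the knob, valves and pin are measurements only.

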